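# Build up and close a keyed vial-tray stack

### The arm

A 7-joint arm with a two-finger parallel gripper is mounted at the origin on a cart in front of the work surface, level with it; the furniture and walls round the work are solid. World frame = base frame: x ahead of the robot, y to its left, z up, the work surface at z = 0. Lengths are in m, angles in rad, forces in N, time in s.
With the tool pointing down it reaches from about 0.4 to 0.85 m from the base axis. Payload 4.5 kg.
Tool frame: the origin (TCP) lies midway between the tips of the shut fingers; the grasp point (between the pads) lies 19 mm behind it; z points along the fingers, y is the line along which they close (so a half turn about z gives the same grasp; the last joint's range is limited). The gripper opens to 88 mm and grips with 3 to 60 N. Pads are 18 mm wide; open, the fingers measure 123 mm over their backs; the gripper's body (75 mm by 187 mm) begins 45 mm behind the grasp point.
Start: joints at [1.373, 0.689, -0.195, 1.565, 0.157, 0.902, -0.215], TCP at [0.144, -0.608, 0.201] pointing down, gripper open.
Joint ranges: [-3.01, 3.01], [-0.46, 2.08], [-1.47, 1.51], [0.13, 2.56], [-1, 4.14], [0.04, 2.09], [-2.66, 2.66]. Speed limits (rad/s): [2.57, 2.57, 3.14, 3.14, 3.14, 3.14, 3.14].

### API

Orientations are given as a unit quaternion [x, y, z, w].
In Python, from plant import r gives the robot as it stands.
- The arm moves only by the tool carry_out, never from a script. Its argument "plan" is a list of rows, each an object with "rot": the turn, a rotation vector about the tool's x, y, z in rad, a list of three; "xyz": the shift along the tool's x, y, z in m, a list of three; "grip": the closure in counts, from 0 (fully open) to 255 (shut). In form: [{"rot": [wx, wy, wz], "xyz": [dx, dy, dz], "grip": grip}, ...]. A call has 1 to 8 rows; each row is the pose to reach, as a shift and turn from the pose commanded when the call began, along the tool's axes at that moment; what a row does not reach only later rows make up. A row lasts 1/12 s, in which the tool goes at most 41.7 mm and 7.16 degrees, less where a joint would pass 70% of its speed; a pose out of reach is approached as far as the arm can. A call with a gripper value outside its range is refused whole. The fingers move at their own pace and stop on an object; "squeeze" is the grip in N (left out, the last holds). Time passes only in rows, so rows that repeat a pose let the fingers close. It gives the time, the measured TCP pose, the force, the opening and the grip force at its end, in the units of the state.
- r.get_state(): the state, without advancing time (a new reading comes with each control period).
- r.snapshot(name): name is "scene" or "top" or "wrist"; returns the picture (420x560x3 uint8, red, green, blue); there is no depth.
- r.camera_params(name): a dict with "fx", "fy", "cx", "cy" (pixels), "position" and "attitude" of the camera in the world; the wrist camera has in their place "hand_eye" (4x4, takes a point from camera to tool coordinates, whose origin is the TCP and whose axes are the flange's). Camera axes: x right, y down, z forward; pixel columns grow to the right and rows downward; lengths in m; the calibration is good to about 2 mm. A picture is of the moment at which its call begins: read the wrist's pose just before it. camera_params takes no time and is no camera call.
- r.finish_job(): hands the job in; it is judged then, once.
The state is a dict: "clock": time; "q": joint angles; "qd": joint speeds; "joint_torque": joint torques, N m; "tool_pos": TCP position; "eef_rot": TCP orientation; "contact_force": force on the tool from outside, world axes, zero at the start; "moment": the same for the moment, N m; "opening": opening from 0.0 (shut) to 1.0 (fully open); "finger_force": force on a finger pad.
Only numpy, scipy, OpenCV 4.12 (cv2) and the standard library are available. Lean on these libraries where they do the work, as an engineer would, in place of code of your own. Each camera call takes 0.05 s, during which the arm holds its last target. There are 200 camera calls.

### The job

Take the blue vial tray off the angled stand and stack it on the grey vial tray on the bench, turned so that its four lugs drop fully into the matching notches of the grey tray's rim (the orange marks come on the same side). Then put the white lid with the grey handle on the blue tray in the same way, fully seated all round. Set the parts down rather than drop them, and do not knock over or push away the beaker, the conical flask or the brown bottle.

Things in the scene. Friction and masses are not known exactly. Their poses are not given: they have to be found in the camera images.
- sample_tray_center (a point): centre of the loose blue vial tray, 38 mm above its lug tips: open box 120 mm long (x), 60 mm wide (y), 60 mm high plus 8 mm lugs below, about 0.38 kg, vials fast inside below the rim; z is its own up. It starts on the stand's slope, x uphill, tilted 32 degrees. Grip it across its 60 mm width. Stacked home it is 60 mm above the grey tray's centre, axes x and y agreeing.
- sample_tray: the blue tray, origin midway between its lug tips. Lugs (grey tray and lid have the same): one under the middle of each wall, 8 mm long, 4 mm thick, 34 mm wide on the +y long side, 18 mm on the -y long side, 20 mm at both ends, tapered toward the tip by 3 mm a side. Orange mark on the +y side.
- base_tray_center (a point): centre of the loose grey vial tray standing on its lugs on the bench, left or right of the stand, 38 mm above the bench: same shape and axes as the blue tray. Rim 30 mm above this point; in the rim (of both trays) notches 10 mm deep and 4 mm wider than the lugs, at the middle of each wall, so a part fits only one way round. Orange mark on the +y side.
- lid_grip (a point): centre of the lid's grey handle bar: 80 mm long (x), 14 mm wide (y), 12 mm high, on two posts at x = +-34 mm, 20 mm free under the bar. It is 42 mm above the lug tips. The lid starts flat on its lugs on the bench, on the other side of the stand from the grey tray, yawed up to 80 degrees either way. Fully home it is 64 mm above the blue tray's centre, axes agreeing.
- lid: the loose white lid: plate 124 x 64 x 8 mm with lugs like the trays', about 0.13 kg; origin midway between its lug tips; orange mark on the +y side
- stand: angled loading stand of bent aluminium sheet, fixed, 116 mm wide (y), 140 mm deep (x), 92 mm high; origin at the middle of its foot on the bench; the slope faces -x, toward the robot, rising to +x at 32 degrees; an 18 mm lip at its lower edge stops the tray; 6 mm high guides at y = +-45 mm
- beaker: glass beaker, 67 mm wide, 80 mm high, loose, in front of the stand; origin at the middle of its foot; leave it alone
- flask: small conical glass flask, 64 mm wide, 108 mm high, loose, behind the work on the right; origin at the middle of its foot; leave it alone
- brown_bottle: brown glass reagent bottle with black cap, 65 mm wide, 125 mm high, loose, behind the work on the left; origin at the middle of its foot; leave it alone
Mind the look-alikes: they are no part of the job. Leave any yellow look-alike of the lid alone.

How it is judged:
On the way, in this order (a step that is already met when the one before it is completed fails the run):
1. the blue tray is seated on the grey tray, all lugs in their notches (z of sample_tray_center in the frame of base_tray_center between 0.0565 and 0.0625 m and horizontal distance between sample_tray_center and base_tray_center below 0.006 m and angle between the x axis of sample_tray_center and the x axis of base_tray_center, either way round below 0.06 rad and angle between sample_tray_center's own z axis and vertical below 0.04 rad), for 0.2 s.
2. the lid is seated on the blue tray, all lugs in their notches (all of step 1 and z of lid_grip in the frame of sample_tray_center between 0.0605 and 0.0665 m and horizontal distance between lid_grip and sample_tray_center below 0.006 m and angle between the x axis of lid_grip and the x axis of sample_tray_center, either way round below 0.06 rad and angle between lid_grip's own z axis and vertical below 0.04 rad), for 0.2 s.
At the end, for the whole second after the job is handed in: Grey tray upright on the bench, blue tray seated on it and lid seated on the blue tray: each within 3 mm of its fully home height, within 6 mm sideways and 3 degrees of the part below, level within 2 degrees, at rest and released (all of step 2 and angle between base_tray_center's own z axis and vertical below 0.04 rad and height (world z) of base_tray_center below 0.042 m and linear speed of each of lid, sample_tray below 0.02 m/s); the robot touches nothing.
It fails at once if the blue tray was dropped (falls freely faster than 0.6 m/s, about 18 mm) (linear speed of sample_tray above 0.6 m/s and contact force between the fingers and sample_tray below 0.05 N).
It fails at once if the lid was dropped (falls freely faster than 0.6 m/s, about 18 mm) (linear speed of lid above 0.6 m/s and contact force between the fingers and lid below 0.05 N).
It fails at once if the beaker was pushed away (over 40 mm) or tipped (over 30 degrees) (distance of beaker from where it was at the start of the episode above 0.04 m or angle between beaker's own z axis and vertical above 0.52 rad).
It fails at once if the conical flask was pushed away (over 40 mm) or tipped (over 30 degrees) (distance of flask from where it was at the start of the episode above 0.04 m or angle between flask's own z axis and vertical above 0.52 rad).
It fails at once if the brown bottle was pushed away (over 40 mm) or tipped (over 30 degrees) (distance of brown_bottle from where it was at the start of the episode above 0.04 m or angle between brown_bottle's own z axis and vertical above 0.52 rad).
It also fails if it takes over 61 s, if anything falls off the work surface, if the arm or the gripper's body presses on something with over 40 N, if the wrist force passes 120 N, or if a joint passes its speed limit or range.

## Working session

There is one attempt and no reset: what is moved stays moved. The work goes in short steps, Python scripts to look and compute and a tool call to move; the robot and the scene stay as the last step left them, time stands still between calls to the robot, and variables do not carry over. Pictures are saved under pics/ and viewed, at most 10 in all, crops included, and the job is handed in when it is done.

Besides the shell and the picture viewer there is one more tool, called after "Request:" as a command line: name --argument value ..., lists and objects as JSON in quotes. carry_out: Moves the arm, as the interface text tells. Its arguments: {"type":"object","properties":{"plan":{"type":"array"},"squeeze":{"type":"number"}},"required":["plan"]}

```bash
ls; mkdir -p pics
python3 - <<'E'
from plant import r
import cv2,json
s=r.get_state();print(s)
for n in("scene","top"):
    print(n,r.camera_params(n)); cv2.imwrite(f"pics/{n}0.png",r.snapshot(n)[:,:,::-1])
print(r.camera_params("wrist"))
E
```

```text
pics
{'clock': 0.0, 'q': array([ 1.37279422,  0.68994538, -0.1945076 ,  1.56637205,  0.15726485,
        0.90250628, -0.21511001]), 'qd': array([-2.94478613e-04,  1.21221072e-03, -2.23519833e-04,  5.98253281e-06,
        1.79234768e-03, -1.09770877e-03,  1.30742872e-03]), 'joint_torque': array([-5.72990721e-04, -5.27572668e+01, -1.26710918e+00, -1.53430635e+01,
       -5.25785610e-02,  6.38637808e-03,  1.48348595e-04]), 'tool_pos': array([ 0.14336777, -0.60759523,  0.20012656]), 'eef_rot': array([ 9.93287611e-01,  1.15667075e-01, -1.64617948e-04, -9.06996947e-04]), 'contact_force': array([-0.40932985, -0.31433271, -0.61074388]), 'moment': array([-0.03960006, -0.01333075,  0.04279534]), 'finger_force': 0.0, 'opening': 0.9973807366010486}
scene {'fx': 394.2841466290742, 'fy': 394.2841466290742, 'cx': 278.6633840635896, 'cy': 205.28666680375287, 'position': array([-0.06471798,  0.74315142,  0.59702703]), 'attitude': array([-0.23041547,  0.80459646, -0.52777484,  0.14486878])}
top {'fx': 491.94233116595643, 'fy': 491.94233116595643, 'cx': 284.3220870905994, 'cy': 206.03596722424513, 'position': array([ 0.36568593, -0.24780511,  1.62754034]), 'attitude': array([-0.69732096,  0.71419657, -0.04610599,  0.03925536])}
{'fx': 343.8928608357375, 'fy': 343.8928608357375, 'cx': 283.57837485257807, 'cy': 209.68779068342582, 'hand_eye': array([[ 5.61592731e-04, -9.57670252e-01, -2.87866935e-01,
         7.52747926e-02],
       [ 9.99999772e-01,  4.30087879e-04,  5.20067491e-04,
         3.61240416e-04],
       [-3.74245086e-04, -2.87867162e-01,  9.57670276e-01,
        -1.82976748e-01],
       [ 0.00000000e+00,  0.00000000e+00,  0.00000000e+00,
         1.00000000e+00]])}
```

View pics/top0.png

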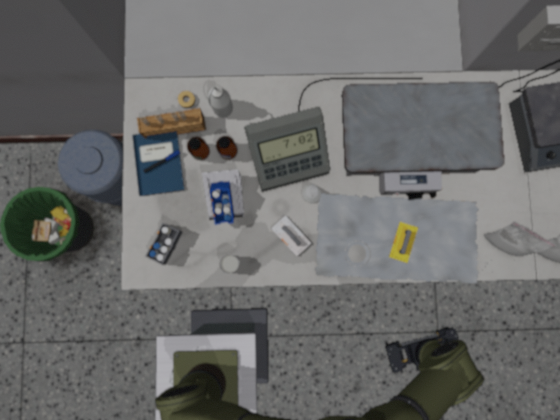

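View pics/scene0.png

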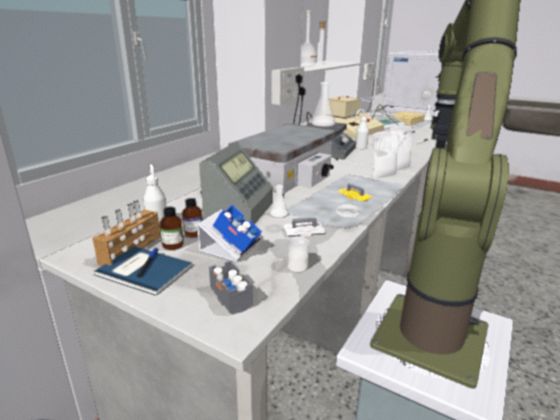

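The top view shows the grey tray at about (164,244), stand with the blue tray at (222,197), lid at (292,235), beaker (231,264), flask near (281,207) and brown bottle (227,148). The yellow decoy is at (404,242). In the scene view the grey tray is at (231,288), blue tray at (237,230) and lid at (304,228).

```bash
cat > h.py <<'E'
from plant import r
import numpy as np, cv2
from scipy.spatial.transform import Rotation as R
def cam(n,s=None):
    p=r.camera_params(n); K=np.array([[p['fx'],0,p['cx']],[0,p['fy'],p['cy']],[0,0,1]])
    if n=='wrist':
        s=s or r.get_state(); T=np.eye(4);T[:3,:3]=R.from_quat(s['eef_rot']).as_matrix();T[:3,3]=s['tool_pos']
        T=T@p['hand_eye']; return K,T[:3,:3],T[:3,3]
    return K,R.from_quat(p['attitude']).as_matrix(),np.array(p['position'])
def onz(c,uv,z):
    K,M,t=c; uv=np.atleast_2d(uv); d=(M@np.linalg.inv(K)@np.c_[uv,np.ones(len(uv))].T).T
    return t+d*((z-t[2])/d[:,2])[:,None]
def proj(c,X):
    K,M,t=c; p=(np.atleast_2d(X)-t)@M@K.T; return p[:,:2]/p[:,2:]
def move(dest,quat):
    """shift/turn in current tool axes (from measured pose)"""
    s=r.get_state(); M=R.from_quat(s['eef_rot'])
    print('xyz',np.round(M.inv().apply(np.array(dest)-s['tool_pos']),4),'rot',np.round((M.inv()*R.from_quat(quat)).as_rotvec(),4))
def down(yaw): # tool z down; tool x at heading yaw in the world
    return (R.from_euler('z',yaw)*R.from_euler('x',np.pi)).as_quat()
E
python3 - <<'E'
from h import *
c=cam('top')
for n,uv,z in[('grey',(164,244),.068),('stand',(222,200),.08),('lid',(292,235),.02),('beaker',(231,264),.08),('flask',(281,207),.1),('flask?',(312,193),.1),('bottle',(227,148),.12)]:print(n,onz(c,uv,z).round(3))
s=r.get_state();M=R.from_quat(s['eef_rot']).as_matrix();print(M.round(2))
E
```

```text
grey [[0.443 0.118 0.068]]
stand [[ 0.577 -0.068  0.08 ]]
lid [[ 0.465 -0.289  0.02 ]]
beaker [[ 0.375 -0.094  0.08 ]]
flask [[ 0.548 -0.254  0.1  ]]
flask? [[ 0.59  -0.353  0.1  ]]
bottle [[ 0.736 -0.09   0.12 ]]
[[ 0.97  0.23 -0.  ]
 [ 0.23 -0.97  0.  ]
 [-0.   -0.   -1.  ]]
```

Request:
carry_out --plan '[{"rot":[0,0,0],"xyz":[0,0,-0.04],"grip":0},{"rot":[0,0,0.116],"xyz":[0.25,-0.21,-0.13],"grip":0},{"rot":[0,0,0.116],"xyz":[0.25,-0.21,-0.13],"grip":0},{"rot":[0,0,0.232],"xyz":[0.5,-0.424,-0.13],"grip":0},{"rot":[0,0,0.232],"xyz":[0.5,-0.424,-0.13],"grip":0},{"rot":[0,0,0.232],"xyz":[0.5,-0.424,-0.13],"grip":0},{"rot":[0,0,0.232],"xyz":[0.5,-0.424,-0.13],"grip":0},{"rot":[0,0,0.232],"xyz":[0.5,-0.424,-0.13],"grip":0}]'

```text
clock: 0.77
tool_pos: [0.3149, -0.3753, 0.2875]
eef_rot: [1.0, -0.0, -0.0, -0.0]
contact_force: [1.1, -0.6, -0.4]
opening: 1.001
finger_force: 0.0
```

```bash
python3 -c "
from h import *
print(r.get_state()['tool_pos']);move([.53,-.08,.33],down(0))"
```

```text
[ 0.31488329 -0.37529891  0.2875418 ]
xyz [ 0.215  -0.2954 -0.0424] rot [-0.0003  0.0004 -0.0004]
```

Request:
carry_out --plan '[{"rot":[0,0,0],"xyz":[0.215,-0.295,-0.042],"grip":0},{"rot":[0,0,0],"xyz":[0.215,-0.295,-0.042],"grip":0},{"rot":[0,0,0],"xyz":[0.215,-0.295,-0.042],"grip":0},{"rot":[0,0,0],"xyz":[0.215,-0.295,-0.042],"grip":0},{"rot":[0,0,0],"xyz":[0.215,-0.295,-0.042],"grip":0},{"rot":[0,0,0],"xyz":[0.215,-0.295,-0.042],"grip":0},{"rot":[0,0,0],"xyz":[0.215,-0.295,-0.042],"grip":0},{"rot":[0,0,0],"xyz":[0.215,-0.295,-0.042],"grip":0}]'

```text
clock: 1.43
tool_pos: [0.5099, -0.1079, 0.3256]
eef_rot: [1.0, -0.0, -0.0, 0.0]
contact_force: [0.2, -0.2, 0.3]
opening: 0.996
finger_force: 0.0
```

Request:
carry_out --plan '[{"rot":[0,0,0],"xyz":[0,0,0],"grip":0},{"rot":[0,0,0],"xyz":[0,0,0],"grip":0},{"rot":[0,0,0],"xyz":[0,0,0],"grip":0}]'

```text
clock: 1.68
tool_pos: [0.5087, -0.1103, 0.325]
eef_rot: [1.0, -0.0, -0.001, 0.0]
contact_force: [-0.3, -1.2, -0.2]
opening: 1.002
finger_force: 0.0
```

```bash
python3 -c "
from h import *
move([.53,-.08,.33],down(0))
im=r.snapshot('wrist'); np.save('w1.npy',im); cv2.imwrite('pics/w1.png',cv2.resize(im[:,:,::-1],(800,600)))"
```

```text
xyz [ 0.0213 -0.0303 -0.005 ] rot [ 0.0007  0.0017 -0.0003]
```

View pics/w1.png

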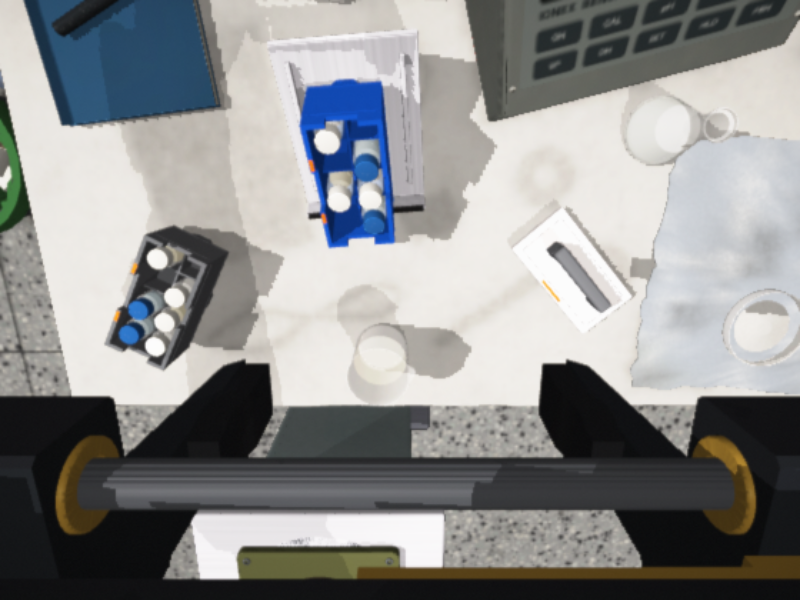

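The wrist view shows (at 800x600) the grey tray at (165,297) with orange marks on its left side. The blue tray is at (350,165) with orange also on the left, and the lid is at (572,270) with orange to the lower left. The beaker is at (380,355) and the flask at (665,130). I'll enlarge the two trays to find the rim corners.

```bash
python3 -c "
from h import *
im=np.load('w1.npy')[:,:,::-1]
f=lambda x0,y0,w,h,k:cv2.resize(im[y0:y0+h,x0:x0+w],(w*k,h*k),interpolation=cv2.INTER_CUBIC)
m=np.zeros((600,800,3),np.uint8)
a=f(70,155,100,110,4);m[:440,:400]=a
b=f(195,45,100,140,4);m[:560,400:]=b
cv2.imwrite('pics/crop1.png',m)"
```

```text
(no output)
```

View pics/crop1.png

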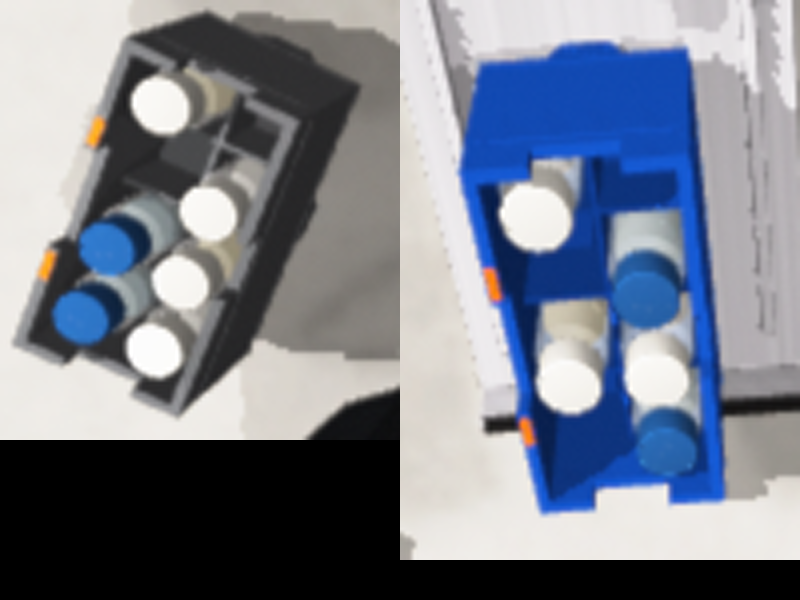

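The left crop shows the grey rim's outer corners at (127,40), (303,118), (180,413) and (14,345). The right crop shows the blue rim corners at (463,175), (698,162), (722,498) and (543,512), with the uphill end wall's lower corners at (480,66) and (687,48).

```bash
cat > m1.py <<'E'
from h import *
c=cam('wrist');K,M,t=c
im=np.load('w1.npy')
def pnp(obj,uv):
    ok,rv,tv=cv2.solvePnP(np.float64(obj),np.float64(uv),K,None)
    e=cv2.projectPoints(np.float64(obj),rv,tv,K,None)[0][:,0]-uv
    Rw=M@cv2.Rodrigues(rv)[0]; return t+M@tv[:,0],Rw,np.abs(e).max()
raw=lambda p,x0,y0:np.array([x0,y0])+(np.array(p)+.5)/4-.5
g=raw([(14,345),(180,413),(303,118),(127,40)],70,155)
obj=[(-.06,.03,.03),(-.06,-.03,.03),(.06,-.03,.03),(.06,.03,.03)]
G=onz(c,g,.068); print('grey',G.mean(0),[np.linalg.norm(G[i]-G[(i+1)%4]).round(4) for i in range(4)])
d=G[2]+G[3]-G[0]-G[1]; l=G[0]+G[3]-G[1]-G[2]; print('yaw',np.degrees(np.arctan2(d[1],d[0])),np.degrees(np.arctan2(-l[0],l[1])))
b=raw([(143,512),(322,498),(298,162),(63,175),(80,66),(287,48)],195,45)
P,Rw,e=pnp(obj+[(.06,.03,-.03),(.06,-.03,-.03)],b)
print('blue',P,e,'\n',Rw.round(3),'tilt',np.degrees(np.arccos(Rw[2,2])),'yaw',np.degrees(np.arctan2(Rw[1,0],Rw[0,0])))
# lid handle
sub=im[150:240,350:450]; gr=cv2.inRange(cv2.cvtColor(sub,cv2.COLOR_RGB2GRAY),0,110)
k=max(cv2.findContours(gr,0,1)[0],key=cv2.contourArea); rect=cv2.minAreaRect(k); print(rect)
B=onz(c,cv2.boxPoints(rect)+[350,150],.048); L=B.mean(0); s=[B[1]-B[0],B[2]-B[1]]; s=max(s,key=np.linalg.norm)
print('lid',L,np.linalg.norm(B-np.roll(B,1,0),axis=1),'yaw',np.degrees(np.arctan2(s[1],s[0])))
E
python3 m1.py
```

```text
grey [0.44655939 0.12311258 0.068     ] [np.float64(0.0591), np.float64(0.1186), np.float64(0.0593), np.float64(0.1186)]
yaw -27.696999043879014 -25.656627409801402
blue [ 0.56915503 -0.06701895  0.07157567] 0.6318552409791778 
 [[ 0.835 -0.07  -0.546]
 [ 0.042  0.997 -0.064]
 [ 0.549  0.03   0.835]] tilt 33.35306210814056 yaw 2.9089018837176726
((38.22000503540039, 24.040002822875977), (6.800000190734863, 10.200000762939453), 36.86989974975586)
lid [ 0.49510178 -0.25359735  0.048     ] [0.00969554 0.0133515  0.00962666 0.01340105] yaw -33.367948850840094
```

```bash
cat >> h.py <<'E'
def tilted(yaw,t=32): return R.from_euler('ZY',[yaw,-t],degrees=True)
RX=R.from_euler('x',np.pi)
E
python3 - <<'E'
from h import *
T=tilted(3.4); P=np.array([.569,-.067,.0716])
p=P+T.apply([0,0,.10]); print(p); move(p,(T*RX).as_quat())
# lid handle
c=cam('wrist'); im=np.load('w1.npy'); 
sub=im[160:225,375:432]; g=cv2.inRange(cv2.cvtColor(sub,cv2.COLOR_RGB2GRAY),0,130)
k=max(cv2.findContours(g,0,1)[0],key=cv2.contourArea); rect=cv2.minAreaRect(k); print(rect)
B=onz(c,cv2.boxPoints(rect)+[375,160],.048); s=max([B[1]-B[0],B[2]-B[1]],key=np.linalg.norm)
print('lid',B.mean(0),np.linalg.norm(B-np.roll(B,1,0),axis=1),np.degrees(np.arctan2(s[1],s[0])))
E
```

```text
[ 0.51610135 -0.07014276  0.15640481]
xyz [ 0.0079 -0.0412  0.1686] rot [ 0.0181  0.56   -0.0596]
((31.000001907348633, 31.5), (57.27565002441406, 10.606600761413574), 45.0)
lid [ 0.47021865 -0.28071075  0.048     ] [0.08449652 0.01381267 0.08393571 0.01432644] -132.83427925459603
```

Request:
carry_out --plan '[{"rot":[0.009,0.28,-0.03],"xyz":[0.008,-0.041,0.02],"grip":0},{"rot":[0.018,0.56,-0.06],"xyz":[0.008,-0.041,0.05],"grip":0},{"rot":[0.018,0.56,-0.06],"xyz":[0.008,-0.041,0.08],"grip":0},{"rot":[0.018,0.56,-0.06],"xyz":[0.008,-0.041,0.11],"grip":0},{"rot":[0.018,0.56,-0.06],"xyz":[0.008,-0.041,0.14],"grip":0},{"rot":[0.018,0.56,-0.06],"xyz":[0.008,-0.041,0.169],"grip":0},{"rot":[0.018,0.56,-0.06],"xyz":[0.008,-0.041,0.169],"grip":0},{"rot":[0.018,0.56,-0.06],"xyz":[0.008,-0.041,0.169],"grip":0}]'

```text
clock: 2.4
tool_pos: [0.5357, -0.1049, 0.2254]
eef_rot: [0.977, 0.013, 0.21, 0.027]
contact_force: [1.7, -0.1, 0.1]
opening: 1.003
finger_force: 0.0
```

Request:
carry_out --plan '[{"rot":[0,0,0],"xyz":[0,0,0],"grip":0},{"rot":[0,0,0],"xyz":[0,0,0],"grip":0}]'

```text
clock: 2.57
tool_pos: [0.5358, -0.1052, 0.2257]
eef_rot: [0.977, 0.012, 0.209, 0.027]
contact_force: [-0.1, -0.8, 0.5]
opening: 0.999
finger_force: 0.0
```

```bash
python3 -c "
from h import *
move([.5161,-.0701,.1564],(tilted(3.4)*RX).as_quat())
im=r.snapshot('wrist'); np.save('w2.npy',im); cv2.imwrite('pics/w2.png',cv2.resize(im[:,:,::-1],(800,600)))"
```

```text
xyz [-0.045  -0.0393  0.0534] rot [ 0.0738  0.1391 -0.0134]
```

View pics/w2.png

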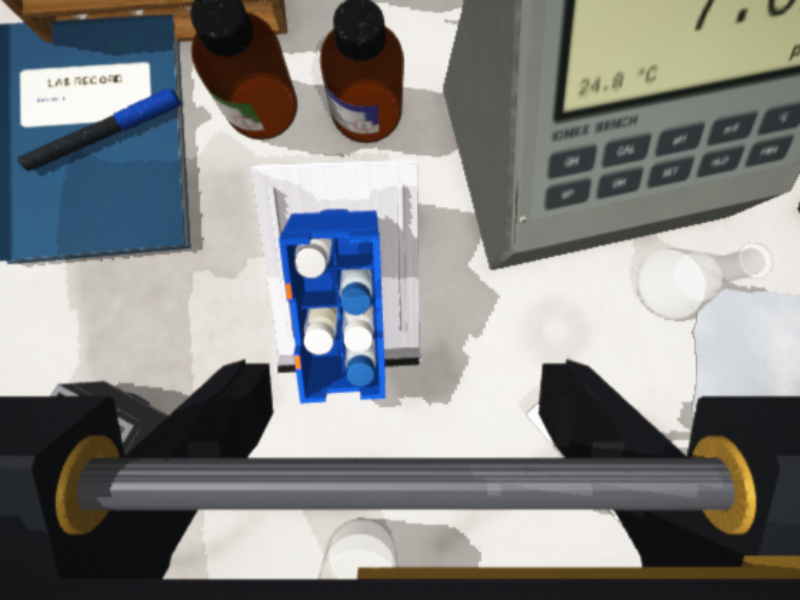

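The tool stopped short of the target. The tray is at (335,305) with rim corners near (283,240), (378,240), (385,395) and (300,400). I'll carry on to the pre-grasp pose.

Request:
carry_out --plan '[{"rot":[0.074,0.139,-0.013],"xyz":[-0.045,-0.039,0.053],"grip":0},{"rot":[0.074,0.139,-0.013],"xyz":[-0.045,-0.039,0.053],"grip":0},{"rot":[0.074,0.139,-0.013],"xyz":[-0.045,-0.039,0.053],"grip":0},{"rot":[0.074,0.139,-0.013],"xyz":[-0.045,-0.039,0.053],"grip":0},{"rot":[0.074,0.139,-0.013],"xyz":[-0.045,-0.039,0.053],"grip":0},{"rot":[0.074,0.139,-0.013],"xyz":[-0.045,-0.039,0.053],"grip":0}]'

```text
clock: 3.12
tool_pos: [0.5452, -0.0893, 0.2394]
eef_rot: [0.968, 0.034, 0.248, -0.018]
contact_force: [-0.1, -0.0, 0.0]
opening: 1.003
finger_force: 0.0
```

```bash
python3 -c "
from h import *
move([.5161,-.0701,.1564],(tilted(3.4)*RX).as_quat());print(r.get_state()['q'].round(2))"
```

```text
xyz [-0.0642 -0.0199  0.0599] rot [-0.0226  0.0571  0.0046]
[ 0.42  0.42 -0.37  2.24  1.28  0.04 -2.65]
```

```bash
python3 -c "
from h import *
move([.55,-.09,.25],down(0))"
```

```text
xyz [ 0.0093  0.0009 -0.007 ] rot [-0.0355 -0.5007  0.0689]
```

Request:
carry_out --plan '[{"rot":[-0.036,-0.5,0.069],"xyz":[0.01,0,-0.007],"grip":0},{"rot":[-0.036,-0.5,0.069],"xyz":[0.01,0,-0.007],"grip":0},{"rot":[-0.036,-0.5,0.069],"xyz":[0.01,0,-0.007],"grip":0},{"rot":[-0.036,-0.5,0.069],"xyz":[0.01,0,-0.007],"grip":0},{"rot":[-0.036,-0.5,0.069],"xyz":[0.01,0,-0.007],"grip":0},{"rot":[-0.036,-0.5,0.069],"xyz":[0.01,0,-0.007],"grip":0},{"rot":[-0.036,-0.5,0.069],"xyz":[0.01,0,-0.007],"grip":0}]'

```text
clock: 3.7
tool_pos: [0.553, -0.0871, 0.2502]
eef_rot: [1.0, 0.0, -0.002, -0.003]
contact_force: [1.2, 0.7, -0.3]
opening: 0.996
finger_force: 0.0
```

```bash
python3 -c "
from h import *
print(r.get_state()['q'].round(2))
P=np.array([.569,-.067,.0716])+tilted(3.4).apply([0,0,.008])
T=tilted(3.4,12); p=P+T.apply([0,0,.10-.019]);print(p)
move(p,(T*RX).as_quat())"
```

```text
[ 0.57  0.66 -0.86  1.68  0.55  1.07 -2.03]
[ 0.5479569  -0.06825019  0.15761434]
xyz [-0.0047 -0.0184  0.0927] rot [ 0.0007  0.2129 -0.0591]
```

Request:
carry_out --plan '[{"rot":[0,0,-0.99],"xyz":[0,0,0],"grip":0},{"rot":[0,0,-0.99],"xyz":[0,0,0],"grip":0},{"rot":[0,0,-0.99],"xyz":[0,0,0],"grip":0},{"rot":[0,0,-0.99],"xyz":[0,0,0],"grip":0},{"rot":[0,0,-0.99],"xyz":[0,0,0],"grip":0},{"rot":[0,0,-0.99],"xyz":[0,0,0],"grip":0},{"rot":[0,0,-0.99],"xyz":[0,0,0],"grip":0},{"rot":[0,0,-0.99],"xyz":[0,0,0],"grip":0}]'

```text
clock: 4.37
tool_pos: [0.5493, -0.0877, 0.2495]
eef_rot: [0.878, 0.479, -0.001, -0.001]
contact_force: [-0.2, -0.2, 0.0]
opening: 0.999
finger_force: 0.0
```

Request:
carry_out --plan '[{"rot":[0,0,-0.99],"xyz":[0,0,0],"grip":0},{"rot":[0,0,-0.99],"xyz":[0,0,0],"grip":0},{"rot":[0,0,-0.99],"xyz":[0,0,0],"grip":0},{"rot":[0,0,-0.99],"xyz":[0,0,0],"grip":0},{"rot":[0,0,-0.99],"xyz":[0,0,0],"grip":0},{"rot":[0,0,-0.99],"xyz":[0,0,0],"grip":0},{"rot":[0,0,-0.99],"xyz":[0,0,0],"grip":0},{"rot":[0,0,-0.99],"xyz":[0,0,0],"grip":0}]'

```text
clock: 5.03
tool_pos: [0.5492, -0.0877, 0.2493]
eef_rot: [0.545, 0.839, -0.001, -0.002]
contact_force: [-0.1, -0.5, -0.3]
opening: 1.002
finger_force: 0.0
```

Request:
carry_out --plan '[{"rot":[0,0,-0.99],"xyz":[0,0,0],"grip":0},{"rot":[0,0,-0.99],"xyz":[0,0,0],"grip":0},{"rot":[0,0,-0.99],"xyz":[0,0,0],"grip":0},{"rot":[0,0,-0.99],"xyz":[0,0,0],"grip":0},{"rot":[0,0,-0.99],"xyz":[0,0,0],"grip":0},{"rot":[0,0,-0.99],"xyz":[0,0,0],"grip":0},{"rot":[0,0,-0.99],"xyz":[0,0,0],"grip":0},{"rot":[0,0,-0.99],"xyz":[0,0,0],"grip":0}]'

```text
clock: 5.7
tool_pos: [0.5491, -0.0877, 0.2492]
eef_rot: [0.081, 0.997, 0.0, -0.002]
contact_force: [-0.2, -0.1, 0.2]
opening: 0.997
finger_force: 0.0
```

```bash
python3 -c "
from h import *
print(r.get_state()['q'].round(2))
P=np.array([.569,-.067,.0716])+tilted(3.4).apply([0,0,.008])
T=tilted(3.4,12); p=P+T.apply([0,0,.10-.019]);print(p)
RH=R.from_euler('z',np.pi)*RX
move(p,(T*RH).as_quat())"; echo "RH=R.from_euler('z',np.pi)*RX # half-turned grasp" >> h.py
```

```text
[ 0.76  0.91 -1.44  1.68  0.91  1.4   0.6 ]
[ 0.5479569  -0.06825019  0.15761434]
xyz [0.0039 0.019  0.0916] rot [-0.0225 -0.213  -0.2201]
```

Request:
carry_out --plan '[{"rot":[-0.02,-0.21,-0.22],"xyz":[0.004,0.019,0.02],"grip":0},{"rot":[-0.02,-0.21,-0.22],"xyz":[0.004,0.019,0.05],"grip":0},{"rot":[-0.02,-0.21,-0.22],"xyz":[0.004,0.019,0.09],"grip":0},{"rot":[-0.02,-0.21,-0.22],"xyz":[0.004,0.019,0.09],"grip":0},{"rot":[-0.02,-0.21,-0.22],"xyz":[0.004,0.019,0.09],"grip":0},{"rot":[-0.02,-0.21,-0.22],"xyz":[0.004,0.019,0.09],"grip":0},{"rot":[-0.02,-0.21,-0.22],"xyz":[0.004,0.019,0.09],"grip":0},{"rot":[-0.02,-0.21,-0.22],"xyz":[0.004,0.019,0.09],"grip":0}]'

```text
clock: 6.37
tool_pos: [0.5512, -0.0702, 0.1619]
eef_rot: [-0.023, 0.994, 0.001, 0.106]
contact_force: [0.5, 0.2, 1.0]
opening: 1.002
finger_force: 0.0
```

```bash
python3 -c "
from h import *
print(r.get_state()['q'].round(2))
move([ 0.5479569 , -0.06825019 , 0.15761434],(tilted(3.4,12)*RH).as_quat())
im=r.snapshot('wrist'); np.save('w2.npy',im); cv2.imwrite('pics/w3.png',cv2.resize(im[:,:,::-1],(800,600)))"
```

```text
[ 0.78  0.96 -1.38  2.02  1.26  1.07  0.46]
xyz [0.004  0.0021 0.0035] rot [-0.0052  0.0037 -0.012 ]
```

View pics/w3.png

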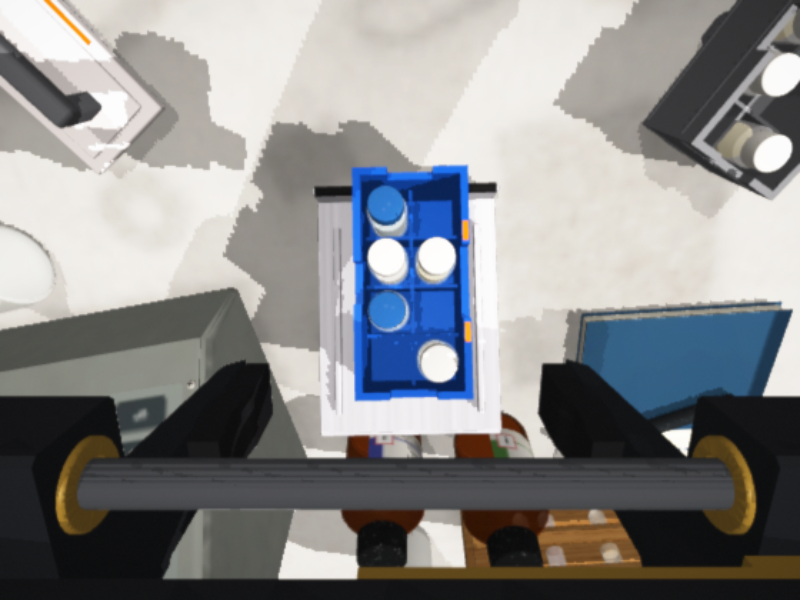

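The view looks straight at the blue tray, upside down. The rim corners are near (353,169), (467,168), (472,399) and (356,401), the orange +y side is on the right, and the fingers straddle the tray's column.

```bash
cat > m2.py <<'E'
from m1 import *
import sys
def rimpoly(im,lo,hi):
    m=cv2.inRange(cv2.cvtColor(im,cv2.COLOR_RGB2HSV),lo,hi); m=cv2.morphologyEx(m,cv2.MORPH_OPEN,np.ones((3,3)))
    k=max(cv2.findContours(m,0,1)[0],key=cv2.contourArea); h=cv2.convexHull(k)
    for e in np.arange(1,12,.5):
        p=cv2.approxPolyDP(h,e,True)[:,0]
        if len(p)<=4:return p.astype(float)
E
python3 - <<'E' | tail -4
from m2 import *
im=np.load('w2.npy')
p=rimpoly(im[105:290,235:345],(108,150,60),(125,255,255))+[235,105]
ref=np.array([(353,169),(467,168),(472,399),(356,401)])*.7
uv=np.array([p[np.argmin(((p-q)**2).sum(1))] for q in ref]); print((uv/.7).round(1).tolist())
o=[(-.06,-.03,.03),(-.06,.03,.03),(.06,.03,.03),(.06,-.03,.03)]
for q in (uv,ref):
  P,Rw,e=pnp(o,q); print('blue',P.round(4),e.round(2),'tilt',np.degrees(np.arccos(Rw[2,2])).round(1),'yaw',np.degrees(np.arctan2(-Rw[0,1],Rw[1,1])).round(1),np.degrees(np.arcsin(Rw[2,1])).round(1))
E
```

```text
lid [0.55342472 0.02010609 0.048     ] [0.00656292 0.00869866 0.00647508 0.00876243] yaw 153.80307864565142
[[351.4, 168.6], [465.7, 165.7], [471.4, 397.1], [355.7, 398.6]]
blue [ 0.5707 -0.0662  0.0707] 0.24 tilt 30.1 yaw 4.4 0.5
blue [ 0.5713 -0.067   0.0719] 0.34 tilt 30.7 yaw 2.8 -1.8
```

```bash
cat > g1.py <<'E'
from h import *
P=np.array([.5705,-.0665,.0713])
def tgt(back): return P+tilted(3.5).apply([0,0,.008])+tilted(3.5,12).apply([0,0,-.019+back])
Q=(tilted(3.5,12)*RH).as_quat()
E
python3 -c "
from g1 import *
print(tgt(0));move(tgt(0),Q)"
```

```text
[ 0.57021151 -0.06651764  0.05949958]
xyz [0.0024 0.0033 0.1039] rot [-0.0058  0.0033 -0.0135]
```

Request:
carry_out --plan '[{"rot":[-0.006,0.003,-0.0135],"xyz":[0.0025,0.0033,0.02],"grip":0},{"rot":[-0.006,0.003,-0.0135],"xyz":[0.0025,0.0033,0.04],"grip":0},{"rot":[-0.006,0.003,-0.0135],"xyz":[0.0025,0.0033,0.06],"grip":0},{"rot":[-0.006,0.003,-0.0135],"xyz":[0.0025,0.0033,0.08],"grip":0},{"rot":[-0.006,0.003,-0.0135],"xyz":[0.0025,0.0033,0.104],"grip":0},{"rot":[-0.006,0.003,-0.0135],"xyz":[0.0025,0.0033,0.104],"grip":0},{"rot":[-0.006,0.003,-0.0135],"xyz":[0.0025,0.0033,0.104],"grip":0},{"rot":[-0.006,0.003,-0.0135],"xyz":[0.0025,0.0033,0.104],"grip":0}]'

```text
clock: 7.08
tool_pos: [0.5691, -0.0667, 0.0591]
eef_rot: [-0.031, 0.994, 0.003, 0.104]
contact_force: [-0.5, -0.1, -0.3]
opening: 1.003
finger_force: 0.0
```

```bash
python3 -c "
from g1 import *
print(r.get_state()['q'].round(2));move(tgt(0),Q)"
```

```text
[ 0.71  1.12 -1.26  2.03  1.49  1.03  0.34]
xyz [-0.0012  0.0001 -0.0001] rot [ 0.0006 -0.0002  0.001 ]
```

Well positioned with no contact. I'll close on the tray.

Request:
carry_out --plan '[{"rot":[0,0,0],"xyz":[0,0,0],"grip":80},{"rot":[0,0,0],"xyz":[0,0,0],"grip":120},{"rot":[0,0,0],"xyz":[0,0,0],"grip":160},{"rot":[0,0,0],"xyz":[0,0,0],"grip":255},{"rot":[0,0,0],"xyz":[0,0,0],"grip":255},{"rot":[0,0,0],"xyz":[0,0,0],"grip":255},{"rot":[0,0,0],"xyz":[0,0,0],"grip":255},{"rot":[0,0,0],"xyz":[0,0,0],"grip":255}]' --squeeze 45

```text
clock: 7.75
tool_pos: [0.5686, -0.067, 0.0582]
eef_rot: [-0.031, 0.994, 0.003, 0.104]
contact_force: [-3.1, -0.6, 5.6]
opening: 0.641
finger_force: 45.0
```

Request:
carry_out --plan '[{"rot":[0,0,0],"xyz":[0.003,0,-0.009],"grip":255},{"rot":[0,0,0],"xyz":[0.008,0,-0.022],"grip":255},{"rot":[0,0,0],"xyz":[0.014,0,-0.039],"grip":255},{"rot":[0,0,0],"xyz":[0.02,0,-0.056],"grip":255},{"rot":[0,0,0],"xyz":[0.015,0,-0.08],"grip":255},{"rot":[0,0,0],"xyz":[0.01,0,-0.105],"grip":255},{"rot":[0,0,0],"xyz":[0.005,0,-0.13],"grip":255},{"rot":[0,0,0],"xyz":[0,0,-0.154],"grip":255}]'

```text
clock: 8.42
tool_pos: [0.5356, -0.0687, 0.2102]
eef_rot: [-0.032, 0.994, 0.003, 0.103]
contact_force: [0.7, -0.1, 0.4]
opening: 0.005
finger_force: 0.0
```

```bash
python3 -c "
from h import *
print(r.get_state()['q'].round(2))
Rg=R.from_euler('ZY',[-26.5,20],degrees=True); C=np.array([.4466,.1231,.038+.12])
T=C+R.from_euler('z',-26.5,degrees=True).apply([0,0,.008])+Rg.apply([0,0,-.019]); print(T)
move(T,(Rg*RH).as_quat())"
```

```text
[ 0.82  0.86 -1.42  2.    1.13  1.07  0.56]
[0.44078437 0.12599956 0.14814584]
xyz [0.0932 0.2004 0.0437] rot [-0.0383  0.5436  0.5316]
```

The grip slipped off (opening 0). I'll open the fingers and look.

Request:
carry_out --plan '[{"rot":[0,0,0],"xyz":[0,0,0],"grip":0},{"rot":[0,0,0],"xyz":[0,0,0],"grip":0},{"rot":[0,0,0],"xyz":[0,0,0],"grip":0},{"rot":[0,0,0],"xyz":[0,0,0],"grip":0},{"rot":[0,0,0],"xyz":[0,0,0],"grip":0},{"rot":[0,0,0],"xyz":[0,0,0],"grip":0},{"rot":[0,0,0],"xyz":[0,0,0],"grip":0},{"rot":[0,0,0],"xyz":[0,0,0],"grip":0}]'

```text
clock: 9.08
tool_pos: [0.5365, -0.0689, 0.2078]
eef_rot: [-0.031, 0.994, 0.003, 0.103]
contact_force: [0.4, 0.6, 0.9]
opening: 0.588
finger_force: 0.0
```

```bash
python3 -c "
from h import *
print(r.get_state()['opening'])
im=r.snapshot('wrist'); np.save('w3.npy',im); cv2.imwrite('pics/w4.png',cv2.resize(im[:,:,::-1],(800,600)))"
```

```text
0.5882561928958044
```

View pics/w4.png

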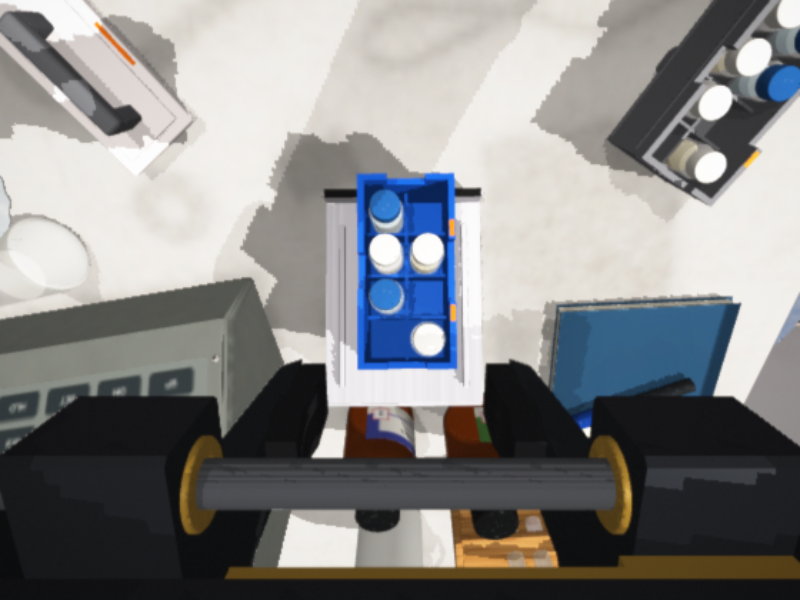

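The tray is still on the stand with corners near (358,174), (453,176), (456,367) and (358,368), so the fingers slid off it. I'll check whether it moved.

```bash
python3 - <<'E' | tail -4
from m2 import *
im=np.load('w3.npy')
p=rimpoly(im[105:272,235:345],(108,150,60),(125,255,255))+[235,105]
ref=np.array([(358,173),(453,175),(456,367),(358,368)])*.7
uv=np.array([p[np.argmin(((p-q)**2).sum(1))] for q in ref]); print((uv/.7).round(1).tolist())
o=[(-.06,-.03,.03),(-.06,.03,.03),(.06,.03,.03),(.06,-.03,.03)]
for q in (uv,ref):
  P,Rw,e=pnp(o,q); print('blue',P.round(4),e.round(2),'tilt',np.degrees(np.arccos(Rw[2,2])).round(1),'yaw',np.degrees(np.arctan2(-Rw[0,1],Rw[1,1])).round(1),np.degrees(np.arcsin(Rw[2,1])).round(1))
print(r.get_state()['clock'])
E
```

```text
[[357.1, 174.3], [452.9, 174.3], [455.7, 367.1], [358.6, 367.1]]
blue [ 0.5721 -0.0668  0.0693] 0.41 tilt 30.7 yaw 3.5 -1.2
blue [ 0.5718 -0.0687  0.0715] 0.22 tilt 32.9 yaw 1.2 -4.6
9.1333
```

```bash
cat > g1.py <<'E'
from h import *
P=np.array([.571,-.0667,.071])
W=tilted(3.4,32)
def tgt(back): return P+W.apply([0,0,.002-.019+back])
Q=(W*RH).as_quat()
E
python3 -c "
from g1 import *
print(tgt(.1));move(tgt(.1),Q)"
```

```text
[ 0.52709412 -0.06930849  0.14138799]
xyz [0.0229 0.0002 0.0632] rot [ 0.0014 -0.3516  0.003 ]
```

Request:
carry_out --plan '[{"rot":[0,-0.12,0],"xyz":[0.008,0,0],"grip":0},{"rot":[0,-0.24,0],"xyz":[0.016,0,0.02],"grip":0},{"rot":[0.001,-0.352,0.003],"xyz":[0.023,0,0.04],"grip":0},{"rot":[0.001,-0.352,0.003],"xyz":[0.023,0,0.063],"grip":0},{"rot":[0.001,-0.352,0.003],"xyz":[0.023,0,0.063],"grip":0},{"rot":[0.001,-0.352,0.003],"xyz":[0.023,0,0.063],"grip":0},{"rot":[0.001,-0.352,0.003],"xyz":[0.023,0,0.063],"grip":0},{"rot":[0.001,-0.352,0.003],"xyz":[0.023,0,0.063],"grip":0}]'

```text
clock: 9.8
tool_pos: [0.5284, -0.0695, 0.143]
eef_rot: [-0.028, 0.961, 0.008, 0.276]
contact_force: [-0.0, -0.3, 1.2]
opening: 0.999
finger_force: 0.0
```

```bash
python3 -c "
from g1 import *
print(r.get_state()['q'].round(2),r.get_state()['opening']);move(tgt(.1),Q);move(tgt(0),Q)"
```

```text
[ 0.82  0.98 -1.35  2.45  1.98  1.02 -0.23] 0.9990265472393592
xyz [0.0019 0.0003 0.0007] rot [-0.0005  0.0016 -0.0006]
xyz [0.0021 0.0003 0.1007] rot [-0.0005  0.0016 -0.0006]
```

Reachable. I'll descend along the tray normal, then close and let the grip settle.

Request:
carry_out --plan '[{"rot":[0,0,0],"xyz":[0.002,0,0.025],"grip":0},{"rot":[0,0,0],"xyz":[0.002,0,0.05],"grip":0},{"rot":[0,0,0],"xyz":[0.002,0,0.075],"grip":0},{"rot":[0,0,0],"xyz":[0.002,0,0.101],"grip":0},{"rot":[0,0,0],"xyz":[0.002,0,0.101],"grip":0},{"rot":[0,0,0],"xyz":[0.002,0,0.101],"grip":0}]'

```text
clock: 10.3
tool_pos: [0.5801, -0.067, 0.0561]
eef_rot: [-0.027, 0.961, 0.008, 0.276]
contact_force: [0.2, -0.9, 0.3]
opening: 1.002
finger_force: 0.0
```

Request:
carry_out --plan '[{"rot":[0,0,0],"xyz":[0,0,0],"grip":200},{"rot":[0,0,0],"xyz":[0,0,0],"grip":200},{"rot":[0,0,0],"xyz":[0,0,0],"grip":200},{"rot":[0,0,0],"xyz":[0,0,0],"grip":200},{"rot":[0,0,0],"xyz":[0,0,0],"grip":200},{"rot":[0,0,0],"xyz":[0,0,0],"grip":200},{"rot":[0,0,0],"xyz":[0,0,0],"grip":200},{"rot":[0,0,0],"xyz":[0,0,0],"grip":200}]' --squeeze 30

```text
clock: 10.97
tool_pos: [0.5791, -0.0662, 0.0563]
eef_rot: [-0.029, 0.96, 0.008, 0.277]
contact_force: [-2.9, -1.3, 7.1]
opening: 0.67
finger_force: 30.1
```

```bash
python3 -c "
from g1 import *
s=r.get_state();print(s['opening'],s['finger_force'],s['contact_force'],s['tool_pos']);move(tgt(0),Q)
im=r.snapshot('wrist');cv2.imwrite('pics/w5.png',im[:,:,::-1])"
```

```text
0.6696759159903055 30.08753590285778 [-2.92992548 -1.25738961  7.06899183] [ 0.57914868 -0.0661547   0.05627917]
xyz [-0.0009 -0.0001  0.0002] rot [0.0006 0.0027 0.001 ]
```

View pics/w5.png

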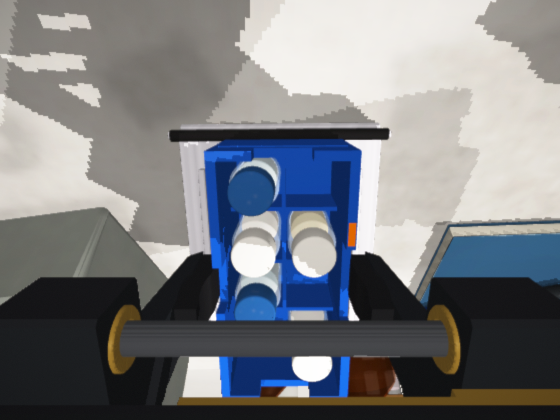

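The fingers hold the tray squarely at its middle, between (215,270) and (352,270), with the lip beyond the far end at (280,133). I'll lift gently along the normal and watch the opening.

Request:
carry_out --plan '[{"rot":[0,0,0],"xyz":[0,0,-0.001],"grip":200},{"rot":[0,0,0],"xyz":[0,0,-0.003],"grip":200},{"rot":[0,0,0],"xyz":[0,0,-0.006],"grip":200},{"rot":[0,0,0],"xyz":[0,0,-0.009],"grip":200},{"rot":[0,0,0],"xyz":[0,0,-0.012],"grip":200}]' --squeeze 40

```text
clock: 11.43
tool_pos: [0.5724, -0.0674, 0.0653]
eef_rot: [-0.028, 0.961, 0.008, 0.276]
contact_force: [2.8, -0.8, -3.4]
opening: 0.669
finger_force: 40.0
```

Request:
carry_out --plan '[{"rot":[0,0,0],"xyz":[0,0,-0.008],"grip":200},{"rot":[0,0,0],"xyz":[0,0,-0.018],"grip":200},{"rot":[0,0,0],"xyz":[0,0,-0.028],"grip":200},{"rot":[0,0,0],"xyz":[0,0,-0.038],"grip":200},{"rot":[0,0,0],"xyz":[-0.006,0,-0.048],"grip":200},{"rot":[0,0,0],"xyz":[-0.015,0,-0.06],"grip":200},{"rot":[0,0,0],"xyz":[-0.028,0,-0.078],"grip":200},{"rot":[0,0,0],"xyz":[-0.04,0,-0.098],"grip":200}]'

```text
clock: 12.1
tool_pos: [0.5532, -0.0678, 0.1703]
eef_rot: [-0.029, 0.961, 0.008, 0.275]
contact_force: [-0.1, -1.1, -4.4]
opening: 0.671
finger_force: 40.4
```

```bash
cat > g2.py <<'E'
from h import *
# held tray: centre = TCP + 17 mm behind; place target over grey
def place(C,yaw,h,dx=0): # C grey centre xy, h lift above home
    W=R.from_euler('z',yaw,degrees=True)
    return np.array([C[0],C[1],.098+h])+W.apply([dx,0,.002-.019]),(W*RH).as_quat()
E
python3 -c "
from g2 import *
print(r.get_state()['q'].round(2));move(*place((.4466,.1231),-26.5,.10))"
```

```text
[ 0.83  0.91 -1.35  2.36  1.88  0.92 -0.11]
xyz [ 0.0748  0.197  -0.0593] rot [0.1457 0.5446 0.509 ]
```

```bash
python3 -c "
from g2 import *
move([.536,.0785,.25],place((0,0),-26.5,0)[1])"
```

```text
xyz [-0.0351  0.1471 -0.072 ] rot [0.1457 0.5446 0.509 ]
```

Request:
carry_out --plan '[{"rot":[0,0,0],"xyz":[-0.005,0.01,-0.025],"grip":200},{"rot":[0,0,0],"xyz":[-0.015,0.03,-0.05],"grip":200},{"rot":[0.03,0.11,0.1],"xyz":[-0.025,0.055,-0.072],"grip":200},{"rot":[0.06,0.22,0.2],"xyz":[-0.035,0.08,-0.072],"grip":200},{"rot":[0.09,0.33,0.3],"xyz":[-0.035,0.11,-0.072],"grip":200},{"rot":[0.12,0.44,0.4],"xyz":[-0.035,0.135,-0.072],"grip":200},{"rot":[0.146,0.545,0.509],"xyz":[-0.035,0.147,-0.072],"grip":200},{"rot":[0.146,0.545,0.509],"xyz":[-0.035,0.147,-0.072],"grip":200}]'

```text
clock: 12.77
tool_pos: [0.5358, 0.0841, 0.252]
eef_rot: [0.198, 0.98, 0.002, 0.031]
contact_force: [0.6, -0.7, -4.1]
opening: 0.666
finger_force: 40.2
```

```bash
python3 -c "
from g2 import *
print(r.get_state()['q'].round(2));move([.536,.0785,.25],place((0,0),-26.5,0)[1])"
```

```text
[ 0.44  0.77 -1.29  1.79  0.85  1.2   0.07]
xyz [-0.0022 -0.0051  0.0021] rot [0.0187 0.0599 0.0628]
```

Request:
carry_out --plan '[{"rot":[0.019,0.06,0.063],"xyz":[-0.002,-0.005,0.002],"grip":200},{"rot":[0.019,0.06,0.063],"xyz":[-0.002,-0.005,0.002],"grip":200},{"rot":[0.019,0.06,0.063],"xyz":[-0.002,-0.005,0.002],"grip":200}]'

```text
clock: 13.02
tool_pos: [0.5367, 0.0724, 0.2471]
eef_rot: [0.231, 0.973, -0.002, 0.001]
contact_force: [-0.7, -0.3, -3.6]
opening: 0.671
finger_force: 40.2
```

```bash
python3 -c "
from g2 import *
print(r.get_state()['q'].round(2));move([.536,.0785,.25],place((0,0),-26.5,0)[1])
im=r.snapshot('wrist'); np.save('w4.npy',im); cv2.imwrite('pics/w6.png',cv2.resize(im[:,:,::-1],(800,600),interpolation=cv2.INTER_CUBIC))"
```

```text
[ 0.45  0.8  -1.27  1.73  0.81  1.25  0.07]
xyz [ 0.0034  0.0051 -0.003 ] rot [-0.0039  0.0035 -0.0045]
```

View pics/w6.png

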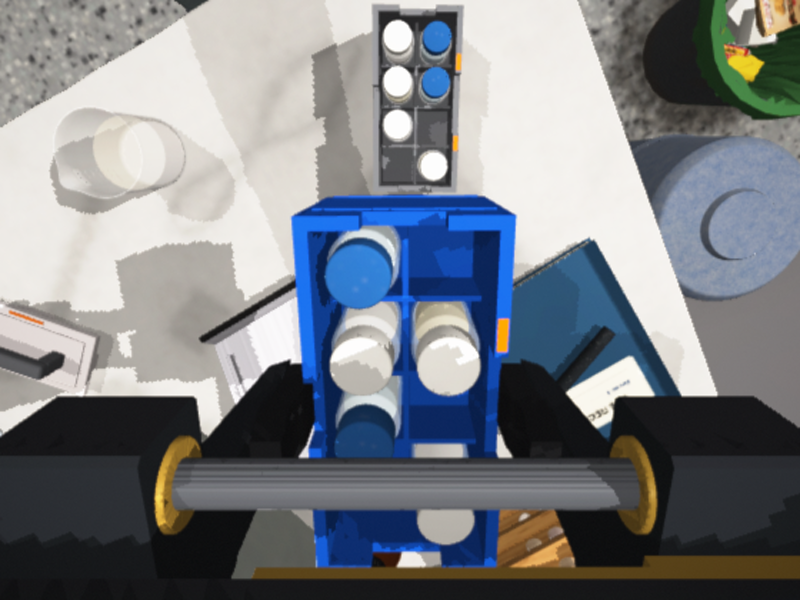

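The grey tray's rim corners are at (374,5), (463,12), (454,190) and (376,187), with its orange side to the right. The held blue tray has orange on the same side, near rim corners (293,215) and (516,215), near bottom corners (319,197) and (493,197), and far end near (316,566) and (498,566).

```bash
cat > m3.py <<'E'
from g2 import *
c=cam('wrist');K,M,t=c; s=r.get_state()
gray=cv2.cvtColor(np.load('w4.npy'),cv2.COLOR_RGB2GRAY).astype(np.float32)
px=lambda p:(np.array(p,float)+.5)*.7-.5
g=px([(374,5),(463,12),(454,190),(376,187)])  # -x-y,-x+y,+x+y,+x-y
G=onz(c,g,.068); print('grey',G.mean(0),np.linalg.norm(G-np.roll(G,-1,0),axis=1).round(4))
d=G[2]+G[3]-G[0]-G[1]; l=G[1]+G[2]-G[0]-G[3]; print('yaw',np.degrees(np.arctan2(d[1],d[0])),np.degrees(np.arctan2(-l[0],l[1])))
o=np.float64([(-.06,-.03,.03),(-.06,.03,.03),(-.06,-.03,-.03),(-.06,.03,-.03)])
b=px([(293,215),(516,215),(319,197),(493,197)])
H=np.array(r.camera_params('wrist')['hand_eye'])
ok,rv,tv=cv2.solvePnP(o,b,K,None); e=cv2.projectPoints(o,rv,tv,K,None)[0][:,0]-b
A=H[:3,:3]@cv2.Rodrigues(rv)[0]; p=H[:3,:3]@tv[:,0]+H[:3,3]
print('held in tool',p.round(4),np.degrees((R.from_matrix(A)*RH.inv()).as_rotvec()).round(2),np.abs(e).max())
# near rim corners on plane tool z=-.047
d=(H[:3,:3]@np.linalg.inv(K)@np.c_[b,np.ones(4)].T).T
for z,i in((-.047,[0,1]),(.013,[2,3])): print(z,(H[:3,3]+d[i]*((z-H[2,3])/d[i,2])[:,None]).round(4))
# finer grey edges: brightness profiles across each rim side
E
python3 m3.py
```

```text
grey [0.44546622 0.1263882  0.068     ] [0.0582 0.1139 0.0562 0.1158]
yaw -27.443481813964738 -29.72440986670615
held in tool [-0.0027  0.0004 -0.0243] [-0.45 -0.34 -0.08] 5.336174085535134
-0.047 [[ 0.0567 -0.0305 -0.047 ]
 [ 0.0568  0.0307 -0.047 ]]
0.013 [[ 0.0564 -0.0335  0.013 ]
 [ 0.0565  0.0347  0.013 ]]
```

Run:
```python
import numpy as np,cv2
im=np.load('w4.npy');g=im.mean(2).astype(int)
for y in(15,50,118,126):print(y,'L',g[y,252:276],'R',g[y,308:332])
for x in(268,276,305,312):print(x,'T',g[0:12,x],'B',g[122:142,x])
```

```text
15 L [233 234 234 234 234 234 234 232 207 168 159 157 135  65  41  38  38  39
  39  44  81 158 237 245] R [113  96  69  50  41  39  39  38  37  39  39  63 146 158 159 168 220 235
 236 236 236 235 235 235]
50 L [166 168 170 170 171 171 171 171 169 162 161 158 139  90  75  54  57  81
 188 246 252 252 253 253] R [130 129 130 130  89  51  41  41  46  50  81 146 157 160 178 216 221 222
 222 221 222 222 223 222]
118 L [158 165 170 171 170 168 166 165 163 161 161 160 156 111  81  62  93  99
  85  83  83  83  83  83] R [253 253 253 252 220  96  46  60 126 157 163 168 200 209 212 214 215 217
 217 217 218 218 218 219]
126 L [132 130 128 131 150 156 154 154 153 157 160 160 155 110  81  59  76  81
  80  81  80  81  81  80] R [ 84  81  80  71  48  42  49  79 150 161 162 173 196 201 203 203 205 205
 208 210 211 212 213 214]
268 T [235 233 213 173 158 156 154 111  60  39  39  38] B [ 78  78  79  79  76  60  62  73 125 154 159 159 158 153 131 130  89  68
  65  66]
276 T [235 235 224 179 158 157 152 112  60  40  39  39] B [ 82  83  83  83  80  62  63  76 127 154 159 157 138 122  98 120  87  68
  65  64]
305 T [237 237 236 201 190 169 141 128  84  55  46  39] B [253 253 252 220 127  73  56  64 109 151 160 163 178 192 166 140  91  67
  65  65]
312 T [236 236 233 188 160 158 158 151  84  43  38  38] B [ 59  50  48  48  48  46  50  61  94 146 160 162 172 189 166 129  84  67
  67  66]
```

```bash
sed -i 's/^g=px.*/g=np.array([(260.4,2.5),(323.6,3.0),(318.8,133.8),(261.0,133.3)])/' m3.py; python3 m3.py|head -2
python3 - <<'E'
import numpy as np
g=np.load('w4.npy').mean(2).astype(int)
im=np.load('w4.npy')
for x in(212,225,345,352):print(x,im[135:165,x,2])   # near rim, vertical profile
for y in(160,175,190):print(y,im[y,200:222,2],im[y,345:368,2])
E
```

```text
grey [0.44484231 0.12598234 0.068     ] [0.0588 0.1191 0.0596 0.1191]
yaw -27.251094808762588 -27.083253816051677
212 [217 216 217 216 216 215 215 216 215 215 212 185 131 109 110 138 211 237
 241 241 241 241 241 241 241 241 241 241 241 241]
225 [135 135 134 134 132 130 128 127 128 132 160 184 148 129 128 138 211 237
 241 241 241 241 241 241 241 240 220 140 127 134]
345 [237 238 237 236 234 217 162 133 129 142 210 202 152 131 136 191 235 242
 242 242 242 241 242 241 241 237 152  84  74  76]
352 [238 238 237 237 237 238 238 238 237 231 185 141 130 126 124 188 235 241
 241 241 241 242 241 241 242 241 241 241 241 241]
160 [215 215 214 216 234 240 241 241 241 241 241 241 241 241 241 240 240 240
 240 240 240 240] [237 237 238 238 238 239 241 241 241 242 242 242 242 242 241 241 233 232
 233 234 234 235 235]
175 [211 213 212 213 216 230 239 241 241 241 241 241 241 241 240 227 164 145
 143 144 143 143] [ 89  89  88  94 147 234 241 241 241 241 241 241 241 241 239 223 215 216
 218 222 224 227 228]
190 [233 232 219 213 211 213 229 239 241 241 241 241 241 241 241 240 224 162
 144 143 144 135] [ 89  88  89 121 233 241 241 241 241 241 241 241 241 239 215 193 190 190
 190 192 192 188 153]
```

```bash
cat >> g2.py <<'E'
C=(.4455,.1248);YAW=-27.0
E
python3 -c "
from g2 import *
p=place(C,YAW,.10,-.003);print(p[0]);move(*p);move(*place(C,YAW,.03,-.003))"
```

```text
[0.44282698 0.12616197 0.181     ]
xyz [0.1075 0.0062 0.0659] rot [-0.0039  0.0037  0.0061]
xyz [0.1077 0.0065 0.1359] rot [-0.0039  0.0037  0.0061]
```

Request:
carry_out --plan '[{"rot":[0,0,0],"xyz":[0.02,0.001,0],"grip":200},{"rot":[0,0,0],"xyz":[0.05,0.003,0.01],"grip":200},{"rot":[-0.004,0.004,0.006],"xyz":[0.08,0.005,0.035],"grip":200},{"rot":[-0.004,0.004,0.006],"xyz":[0.108,0.006,0.066],"grip":200},{"rot":[-0.004,0.004,0.006],"xyz":[0.108,0.006,0.09],"grip":200},{"rot":[-0.004,0.004,0.006],"xyz":[0.108,0.006,0.11],"grip":200},{"rot":[-0.004,0.004,0.006],"xyz":[0.108,0.006,0.11],"grip":200},{"rot":[-0.004,0.004,0.006],"xyz":[0.108,0.006,0.11],"grip":200}]'

```text
clock: 13.73
tool_pos: [0.4422, 0.1262, 0.1374]
eef_rot: [0.233, 0.972, 0.0, -0.001]
contact_force: [0.2, 0.7, -3.2]
opening: 0.666
finger_force: 40.2
```

```bash
python3 -c "
from g2 import *
s=r.get_state();print(s['q'].round(2),s['contact_force']);move(*place(C,YAW,.012,-.003))"
```

```text
[ 0.28  0.84 -1.16  2.09  1.    0.94 -0.35] [ 0.23033263  0.70706406 -3.23498207]
xyz [-0.0006  0.0002  0.0444] rot [-0.0002 -0.0018  0.0001]
```

Request:
carry_out --plan '[{"rot":[0,0,0],"xyz":[-0.0005,0,0.012],"grip":200},{"rot":[0,0,0],"xyz":[-0.0005,0,0.024],"grip":200},{"rot":[0,0,0],"xyz":[-0.0005,0,0.036],"grip":200},{"rot":[0,0,0],"xyz":[-0.0005,0,0.044],"grip":200},{"rot":[0,0,0],"xyz":[-0.0005,0,0.044],"grip":200}]'

```text
clock: 14.15
tool_pos: [0.444, 0.1261, 0.0932]
eef_rot: [0.235, 0.972, 0.001, -0.001]
contact_force: [-0.4, 0.1, -3.7]
opening: 0.667
finger_force: 40.2
```

Request:
carry_out --plan '[{"rot":[0,0,0],"xyz":[0,0,0.002],"grip":200},{"rot":[0,0,0],"xyz":[0,0,0.004],"grip":200},{"rot":[0,0,0],"xyz":[0,0,0.005],"grip":200},{"rot":[0,0,0],"xyz":[0,0,0.005],"grip":200}]'

```text
clock: 14.48
tool_pos: [0.4443, 0.1264, 0.0883]
eef_rot: [0.235, 0.972, 0.001, -0.0]
contact_force: [0.5, 0.5, -2.9]
opening: 0.669
finger_force: 40.2
```

Request:
carry_out --plan '[{"rot":[0,0,0],"xyz":[0,0,0.001],"grip":200},{"rot":[0,0,0],"xyz":[0,0,0.002],"grip":200},{"rot":[0,0,0],"xyz":[0,0,0.003],"grip":200},{"rot":[0,0,0],"xyz":[0,0,0.003],"grip":200}]'

```text
clock: 14.82
tool_pos: [0.444, 0.1262, 0.0849]
eef_rot: [0.235, 0.972, 0.0, -0.001]
contact_force: [0.8, 0.6, -4.9]
opening: 0.668
finger_force: 40.2
```

Request:
carry_out --plan '[{"rot":[0,0,0],"xyz":[0,0,0.001],"grip":200},{"rot":[0,0,0],"xyz":[0,0,0.002],"grip":200},{"rot":[0,0,0],"xyz":[0,0,0.002],"grip":200}]'

```text
clock: 15.07
tool_pos: [0.444, 0.1262, 0.0828]
eef_rot: [0.235, 0.972, 0.0, -0.001]
contact_force: [0.1, 0.1, -4.1]
opening: 0.673
finger_force: 40.2
```

Still free at 0.083, so the lugs are probably entering the notches. I'll continue.

Request:
carry_out --plan '[{"rot":[0,0,0],"xyz":[0,0,0.001],"grip":200},{"rot":[0,0,0],"xyz":[0,0,0.002],"grip":200},{"rot":[0,0,0],"xyz":[0,0,0.002],"grip":200}]'

```text
clock: 15.32
tool_pos: [0.444, 0.1262, 0.0808]
eef_rot: [0.235, 0.972, 0.0, -0.001]
contact_force: [0.4, 0.2, -3.6]
opening: 0.672
finger_force: 40.2
```

Request:
carry_out --plan '[{"rot":[0,0,0],"xyz":[0,0,0.001],"grip":200},{"rot":[0,0,0],"xyz":[0,0,0.002],"grip":200},{"rot":[0,0,0],"xyz":[0,0,0.002],"grip":200}]'

```text
clock: 15.57
tool_pos: [0.444, 0.1262, 0.0789]
eef_rot: [0.235, 0.972, 0.0, -0.001]
contact_force: [0.0, 0.1, -4.6]
opening: 0.672
finger_force: 40.2
```

Request:
carry_out --plan '[{"rot":[0,0,0],"xyz":[0,0,0.001],"grip":200},{"rot":[0,0,0],"xyz":[0,0,0.002],"grip":200},{"rot":[0,0,0],"xyz":[0,0,0.002],"grip":200}]'

```text
clock: 15.82
tool_pos: [0.444, 0.1262, 0.0769]
eef_rot: [0.235, 0.972, 0.0, -0.001]
contact_force: [0.1, -0.5, -2.7]
opening: 0.67
finger_force: 40.2
```

Request:
carry_out --plan '[{"rot":[0,0,0],"xyz":[0,0,0.001],"grip":200},{"rot":[0,0,0],"xyz":[0,0,0.0015],"grip":200},{"rot":[0,0,0],"xyz":[0,0,0.0015],"grip":200}]'

```text
clock: 16.07
tool_pos: [0.4441, 0.1264, 0.0759]
eef_rot: [0.235, 0.972, 0.0, -0.0]
contact_force: [-0.2, -0.8, 2.4]
opening: 0.67
finger_force: 40.2
```

Request:
carry_out --plan '[{"rot":[0,0,0],"xyz":[0,0,0.001],"grip":200},{"rot":[0,0,0],"xyz":[0,0,0.001],"grip":200},{"rot":[0,0,0],"xyz":[0,0,0.001],"grip":200}]'

```text
clock: 16.32
tool_pos: [0.4442, 0.1264, 0.0757]
eef_rot: [0.235, 0.972, 0.0, 0.0]
contact_force: [-1.8, -0.6, 11.5]
opening: 0.667
finger_force: 40.2
```

Request:
carry_out --plan '[{"rot":[0,0,0],"xyz":[0,0,0],"grip":60},{"rot":[0,0,0],"xyz":[0,0,0],"grip":40},{"rot":[0,0,0],"xyz":[0,0,0],"grip":20},{"rot":[0,0,0],"xyz":[0,0,0],"grip":0},{"rot":[0,0,0],"xyz":[0,0,0],"grip":0},{"rot":[0,0,0],"xyz":[0,0,0],"grip":0},{"rot":[0,0,0],"xyz":[0,0,0],"grip":0}]'

```text
clock: 16.9
tool_pos: [0.444, 0.1263, 0.0744]
eef_rot: [0.235, 0.972, 0.0, -0.001]
contact_force: [0.6, -0.2, -0.6]
opening: 1.003
finger_force: 0.0
```

Request:
carry_out --plan '[{"rot":[0,0,0],"xyz":[0,0,-0.015],"grip":0},{"rot":[0,0,0],"xyz":[0,0,-0.04],"grip":0},{"rot":[0,0,0],"xyz":[0,0,-0.08],"grip":0},{"rot":[0,0,0],"xyz":[0,0,-0.11],"grip":0},{"rot":[0,0,0],"xyz":[0,0,-0.13],"grip":0},{"rot":[0,0,0],"xyz":[0,0,-0.13],"grip":0},{"rot":[0,0,0],"xyz":[0,0,-0.13],"grip":0}]'

```text
clock: 17.48
tool_pos: [0.4447, 0.1261, 0.2051]
eef_rot: [0.235, 0.972, 0.001, 0.0]
contact_force: [-0.3, -0.7, -0.5]
opening: 1.001
finger_force: 0.0
```

Run:
```python
from h import *
s=r.get_state();c=cam('wrist',s);im=r.snapshot('wrist');np.save('w5.npy',im)
m=cv2.inRange(cv2.cvtColor(im,cv2.COLOR_RGB2HSV),(108,150,60),(125,255,255));m[290:]=0
k=max(cv2.findContours(m,0,1)[0],key=cv2.contourArea);rc=cv2.minAreaRect(cv2.convexHull(k))
print(s['q'].round(2),rc,cv2.boundingRect(k))
print('expected rim corners if home',[proj(c,np.r_[(np.array([.4455,.1248])+R.from_euler('z',-27,degrees=True).apply([x,y,0])[:2]),.128]).round(1).tolist() for x in(-.06,.06) for y in(-.03,.03)])
cv2.imwrite('pics/w7.png',cv2.resize(im[:,:,::-1],(800,600),interpolation=cv2.INTER_CUBIC))
```

```text
[ 0.35  0.74 -1.25  2.01  0.84  1.04 -0.22] ((283.0, 199.0), (150.0, 80.0), 90.0) (243, 124, 81, 151)
expected rim corners if home [[[240.9, 127.2]], [[322.4, 126.9]], [[246.5, 274.4]], [[318.2, 274.1]]]
```

View pics/w7.png

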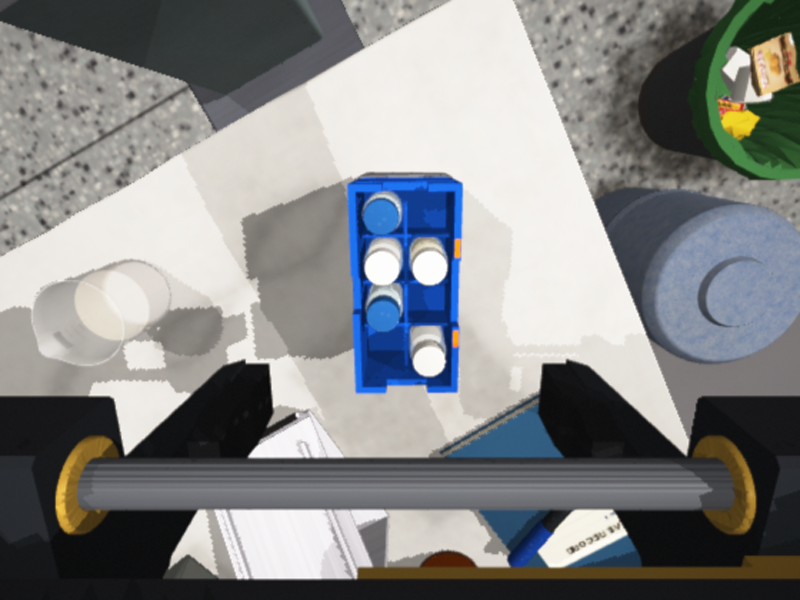

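The blue tray sits squarely on the grey one, with rim corners at (348,181), (462,181), (459,391) and (357,391) and orange on the right for both. The rim width of about 81 raw px matches the home height. Next I'll measure the blue rim and plan for the lid.

Run:
```python
from h import *
im=np.load('w5.npy');c=cam('wrist')
m=cv2.inRange(cv2.cvtColor(im,cv2.COLOR_RGB2HSV),(108,150,60),(125,255,255))
for y in(132,160,200,235,268):
    x=np.flatnonzero(m[y,230:340])+230;P=onz(c,[(x[0]-.5,y),(x[-1]+.5,y)],.128);print(y,x[0],x[-1],P.mean(0).round(4),np.linalg.norm(P[1]-P[0]).round(4),np.degrees(np.arctan2(*(P[1]-P[0])[:2])).round(1))
for x in(255,262,305,314):
    y=np.flatnonzero(m[100:300,x])+100;y2=y[(y>110)];print(x,y2[0],y2[-1],im[120:132,x].tolist()[::1] if x==255 else '')
print((onz(c,[(283.5,126.3),(285.4,273.7)],.128)))
w=np.load('w1.npy')
# w1 camera pose was at tool [.5087,-.1103,.325] pointing down
s=dict(tool_pos=np.array([.5087,-.1103,.325]),eef_rot=np.array([1,0,-.0005,0])/1.0)
c1=cam('wrist',s);print('flask top',onz(c1,[(502.6,87.5)],.108),'base',onz(c1,[(459,91)],.01))
move([.4702,-.2807,.20],down(np.radians(227)))
```

```text
132 243 323 [0.3948 0.1506 0.128 ] 0.0597 27.2
160 244 322 [0.4132 0.1412 0.128 ] 0.0596 27.2
200 247 320 [0.4411 0.1273 0.128 ] 0.0577 27.2
235 247 315 [0.4661 0.1122 0.128 ] 0.0555 27.2
268 249 319 [0.4932 0.101  0.128 ] 0.0588 27.1
255 124 274 [[236, 233, 229], [165, 161, 157], [106, 105, 107], [120, 124, 141], [82, 123, 207], [34, 76, 162], [18, 60, 145], [22, 86, 203], [20, 81, 190], [28, 107, 233], [30, 116, 240], [30, 117, 241]]
262 124 274 
305 124 274 
314 125 274 
[[0.39134106 0.15283612 0.128     ]
 [0.49835127 0.09968431 0.128     ]]
flask top [[ 0.6017098  -0.35071297  0.108     ]] base [[ 0.60194979 -0.35067804  0.01      ]]
xyz [-0.2089 -0.3493  0.0039] rot [ 6.000e-04 -1.300e-03 -1.295e+00]
```

Request:
carry_out --plan '[{"rot":[0,0,-0.12],"xyz":[-0.015,-0.025,0],"grip":0},{"rot":[0,0,-0.24],"xyz":[-0.035,-0.06,0],"grip":0},{"rot":[0,0,-0.36],"xyz":[-0.055,-0.095,0],"grip":0},{"rot":[0,0,-0.48],"xyz":[-0.075,-0.13,0],"grip":0},{"rot":[0,0,-0.6],"xyz":[-0.095,-0.163,0],"grip":0},{"rot":[0,0,-0.72],"xyz":[-0.115,-0.195,0],"grip":0},{"rot":[0,0,-0.84],"xyz":[-0.135,-0.228,0],"grip":0},{"rot":[0,0,-0.96],"xyz":[-0.155,-0.26,0],"grip":0}]'

```text
clock: 18.2
tool_pos: [0.4613, -0.1639, 0.2023]
eef_rot: [-0.213, 0.977, 0.001, -0.002]
contact_force: [-0.4, -0.2, 0.3]
opening: 0.999
finger_force: 0.0
```

```bash
python3 -c "
from h import *
print(r.get_state()['q'].round(2));move([.4702,-.2807,.20],down(np.radians(227)))"
```

```text
[ 0.99  0.9  -1.43  1.93  0.95  1.25  1.22]
xyz [ 0.0406 -0.1099  0.0021] rot [ 0.0038 -0.0023 -0.3902]
```

Request:
carry_out --plan '[{"rot":[0,0,-0.1],"xyz":[0.01,-0.027,0.001],"grip":0},{"rot":[0,0,-0.2],"xyz":[0.02,-0.055,0.001],"grip":0},{"rot":[0,0,-0.3],"xyz":[0.03,-0.082,0.002],"grip":0},{"rot":[0.004,-0.002,-0.39],"xyz":[0.041,-0.11,0.002],"grip":0},{"rot":[0.004,-0.002,-0.39],"xyz":[0.041,-0.11,0.002],"grip":0},{"rot":[0.004,-0.002,-0.39],"xyz":[0.041,-0.11,0.002],"grip":0},{"rot":[0.004,-0.002,-0.39],"xyz":[0.041,-0.11,0.002],"grip":0}]'

```text
clock: 18.78
tool_pos: [0.4699, -0.2779, 0.2008]
eef_rot: [-0.396, 0.918, 0.0, 0.001]
contact_force: [-0.3, 0.7, -0.2]
opening: 1.0
finger_force: 0.0
```

```bash
cat > lid.py <<'E'
from h import *
s=r.get_state();c=cam('wrist',s);im=r.snapshot('wrist');np.save('w6.npy',im);print(s['q'].round(2),s['tool_pos'])
g=cv2.cvtColor(im,cv2.COLOR_RGB2GRAY); m=cv2.inRange(g,0,120)
u,v=proj(c,[.4702,-.2807,.048])[0].astype(int);print('expect',u,v)
x0,y0=u-90,v-90; sub=m[y0:y0+180,x0:x0+180]
for k in cv2.findContours(sub,0,1)[0]:
    if cv2.contourArea(k)>150:
        rc=cv2.minAreaRect(k);B=onz(c,cv2.boxPoints(rc)+[x0,y0],.048);l=np.linalg.norm(B-np.roll(B,1,0),axis=1);sd=max([B[1]-B[0],B[2]-B[1]],key=np.linalg.norm)
        print(cv2.contourArea(k),(np.array(rc[0])+[x0,y0]).round(1),rc[1:],'c',B.mean(0).round(4),l.round(4),'yaw',np.degrees(np.arctan2(sd[1],sd[0])).round(1))
hs=cv2.cvtColor(im,cv2.COLOR_RGB2HSV);o=cv2.inRange(hs,(5,150,150),(20,255,255));ys,xs=np.nonzero(o);k=(abs(xs-u)<120)&(abs(ys-v)<120);print('orange',xs[k].mean(),ys[k].mean(),k.sum())
E
python3 lid.py
```

```text
[ 1.14  0.98 -1.44  1.78  1.    1.35  1.86] [ 0.46992228 -0.27794407  0.20079898]
expect 282 181
258.0 [284.7 171.2] ((13.037147521972656, 78.85662078857422), 5.194429397583008) c [ 0.4623 -0.286   0.048 ] [0.0133 0.0786 0.0124 0.0787] yaw -138.7
orange 311.17021276595744 171.46808510638297 47
```

Run:
```python
from h import *
im=np.load('w6.npy');g=cv2.cvtColor(im,cv2.COLOR_RGB2GRAY);c=cam('wrist')
for y in range(126,224,8):print(y,g[y,262:312].tolist())
for th in(90,105,135,150):
    m=cv2.inRange(g[100:250,240:330],0,th)
    k=max(cv2.findContours(m,0,1)[0],key=cv2.contourArea);rc=cv2.minAreaRect(k);B=onz(c,cv2.boxPoints(rc)+[240,100],.048)
    sd=max([B[1]-B[0],B[2]-B[1]],key=np.linalg.norm);print(th,cv2.contourArea(k),(np.array(rc[0])+[240,100]).round(1),np.round(rc[1],1),B.mean(0).round(4),np.degrees(np.arctan2(sd[1],sd[0])).round(1))
```

```text
126 [247, 247, 246, 225, 209, 243, 246, 238, 195, 178, 178, 177, 178, 179, 178, 179, 178, 179, 186, 180, 179, 179, 179, 183, 207, 211, 206, 245, 249, 248, 249, 250, 249, 249, 249, 250, 250, 249, 250, 250, 249, 250, 250, 250, 250, 250, 250, 250, 250, 250]
134 [247, 247, 246, 234, 246, 246, 236, 194, 178, 178, 178, 177, 178, 177, 177, 178, 178, 178, 178, 170, 88, 52, 55, 59, 59, 58, 55, 53, 53, 55, 53, 55, 94, 197, 244, 247, 247, 247, 247, 247, 247, 247, 247, 247, 247, 247, 247, 247, 247, 246]
142 [247, 247, 246, 239, 245, 242, 197, 179, 178, 178, 179, 178, 178, 178, 177, 178, 177, 178, 172, 104, 86, 99, 117, 121, 122, 123, 125, 126, 127, 128, 130, 124, 121, 152, 242, 247, 247, 247, 248, 247, 248, 247, 247, 247, 247, 248, 248, 248, 247, 248]
150 [247, 245, 224, 245, 243, 198, 180, 178, 178, 178, 178, 179, 178, 178, 178, 178, 178, 174, 127, 87, 95, 114, 121, 123, 124, 126, 127, 129, 130, 131, 126, 117, 133, 240, 247, 247, 247, 247, 248, 248, 248, 248, 248, 248, 248, 248, 248, 247, 247, 248]
158 [245, 221, 242, 224, 188, 178, 178, 177, 177, 177, 177, 178, 178, 177, 177, 178, 175, 150, 90
[... 1756 characters left out ...]
 248, 248, 248, 248, 248, 247, 245, 244, 245, 247, 248, 248, 248, 248, 248, 248, 248, 249, 249, 249, 249, 248, 248, 248, 248, 244, 248, 248, 248, 248, 248, 247, 223, 210, 208]
222 [219, 221, 223, 227, 228, 228, 215, 232, 239, 238, 238, 239, 243, 245, 246, 246, 247, 247, 247, 247, 248, 248, 248, 248, 248, 248, 248, 248, 249, 249, 248, 248, 248, 248, 248, 249, 248, 248, 248, 248, 249, 249, 249, 249, 248, 247, 227, 212, 210, 211]
90 26.5 [288. 135.] [ 4. 12.] [ 0.4355 -0.3099  0.048 ] 136.8
105 131.0 [283.6 170.9] [12.3 77.5] [ 0.4634 -0.2866  0.048 ] -140.5
135 907.5 [285.1 171.6] [14.  79.9] [ 0.4628 -0.285   0.048 ] -138.6
150 1027.5 [285.  171.9] [14.4 80.8] [ 0.4631 -0.2848  0.048 ] -138.6
```

```bash
python3 -c "
from h import *
move([.4629,-.2849,.11],down(np.radians(221.4)))"
```

```text
xyz [0.0105 0.0004 0.0913] rot [-0.0012  0.0014  0.0939]
```

Request:
carry_out --plan '[{"rot":[-0.001,0.001,0.094],"xyz":[0.0105,0,0.025],"grip":0},{"rot":[-0.001,0.001,0.094],"xyz":[0.0105,0,0.05],"grip":0},{"rot":[-0.001,0.001,0.094],"xyz":[0.0105,0,0.075],"grip":0},{"rot":[-0.001,0.001,0.094],"xyz":[0.0105,0,0.091],"grip":0},{"rot":[-0.001,0.001,0.094],"xyz":[0.0105,0,0.091],"grip":0},{"rot":[-0.001,0.001,0.094],"xyz":[0.0105,0,0.091],"grip":0}]'

```text
clock: 19.33
tool_pos: [0.4635, -0.2852, 0.1109]
eef_rot: [-0.354, 0.935, -0.0, 0.0]
contact_force: [0.9, -0.3, 0.9]
opening: 0.999
finger_force: 0.0
```

```bash
sed -i 's/m=cv2.inRange(g,0,120)/m=cv2.inRange(g,0,150)/;s/180/160/g;s/-90,v-90/-60,v-80/;s/:x0+160/:x0+120/;s/\[.4702,-.2807,.048\]/[.4629,-.2849,.048]/' lid.py; python3 lid.py; python3 -c "
import numpy as np
g=np.load('w6.npy').mean(2).astype(int)
for y in range(110,290,15):print(y,g[y,250:320].tolist())"
```

```text
[ 1.13  1.08 -1.33  1.87  1.14  1.23  1.69] [ 0.46354405 -0.28521336  0.11085817]
expect 285 209
1824.0 [286.  204.5] ((105.0, 18.0), 90.0) c [ 0.4614 -0.2858  0.048 ] [0.0813 0.0128 0.0813 0.014 ] yaw 42.0
741.5 [243.4 191. ] ((124.23857116699219, 8.375088691711426), 88.3316650390625) c [ 0.4749 -0.3156  0.048 ] [0.094  0.0058 0.0939 0.0065] yaw 41.4
orange 319.80898876404495 198.69662921348313 89
110 [208, 216, 213, 213, 217, 216, 213, 215, 216, 215, 213, 217, 218, 217, 211, 183, 208, 216, 211, 184, 208, 217, 214, 214, 217, 218, 214, 213, 217, 217, 218, 217, 217, 218, 214, 180, 176, 209, 218, 215, 216, 219, 219, 217, 219, 220, 220, 217, 220, 220, 219, 219, 219, 219, 219, 212, 185, 210, 217, 214, 214, 217, 218, 215, 215, 218, 219, 219, 219, 218]
125 [216, 215, 216, 216, 215, 215, 215, 216, 216, 215, 216, 215, 216, 215, 215, 214, 215, 215, 215, 214, 215, 214, 215, 215, 215, 214, 215, 215, 214, 214, 215, 214, 214, 214, 215, 214, 215, 214, 214, 214, 215, 215, 213, 214, 213, 214, 214, 214, 214, 214, 214, 214, 213, 213, 213, 215, 218, 214, 214, 214, 220, 233, 235, 235, 235, 235, 235, 235
[... 2825 characters left out ...]
 236, 240, 240, 240, 240, 240, 240, 239, 239, 240, 240, 240, 240, 240, 240, 240, 240, 240, 240, 240, 241, 240, 241, 241, 241, 241, 241, 241, 241, 241, 241, 241, 241, 241, 241, 241, 241, 241, 241, 241, 241, 241, 242, 242, 242, 242, 242, 242, 242, 242, 242, 242, 243, 242, 242, 242, 242, 242, 243, 242, 243, 243, 243, 243, 243, 244, 244, 245, 245]
275 [171, 170, 170, 170, 169, 170, 170, 170, 170, 170, 171, 171, 170, 170, 170, 171, 170, 171, 171, 172, 173, 176, 180, 181, 183, 189, 204, 212, 209, 210, 214, 211, 214, 217, 215, 215, 218, 220, 219, 219, 219, 219, 220, 220, 220, 221, 220, 221, 220, 220, 221, 219, 214, 198, 193, 194, 194, 195, 194, 195, 195, 195, 195, 195, 194, 195, 194, 195, 197, 215]
```

```bash
python3 -c "
from h import *
move([.461,-.286,.025],down(np.radians(221.6)))"
```

```text
xyz [0.003  0.002  0.0869] rot [-0.0021  0.0016 -0.0034]
```

Request:
carry_out --plan '[{"rot":[-0.002,0.0015,-0.003],"xyz":[0.003,0.0015,0.02],"grip":0},{"rot":[-0.002,0.0015,-0.003],"xyz":[0.003,0.0015,0.04],"grip":0},{"rot":[-0.002,0.0015,-0.003],"xyz":[0.003,0.0015,0.06],"grip":0},{"rot":[-0.002,0.0015,-0.003],"xyz":[0.003,0.0015,0.075],"grip":0},{"rot":[-0.002,0.0015,-0.003],"xyz":[0.003,0.0015,0.086],"grip":0},{"rot":[-0.002,0.0015,-0.003],"xyz":[0.003,0.0015,0.086],"grip":0},{"rot":[-0.002,0.0015,-0.003],"xyz":[0.003,0.0015,0.086],"grip":0}]'

```text
clock: 19.97
tool_pos: [0.4612, -0.2874, 0.0259]
eef_rot: [-0.354, 0.935, -0.0, 0.0]
contact_force: [-0.1, -0.6, 0.8]
opening: 0.999
finger_force: 0.0
```

Request:
carry_out --plan '[{"rot":[0,0,0],"xyz":[0,0,0],"grip":230},{"rot":[0,0,0],"xyz":[0,0,0],"grip":230},{"rot":[0,0,0],"xyz":[0,0,0],"grip":230},{"rot":[0,0,0],"xyz":[0,0,0],"grip":230},{"rot":[0,0,0],"xyz":[0,0,0],"grip":230},{"rot":[0,0,0],"xyz":[0,0,0],"grip":230},{"rot":[0,0,0],"xyz":[0,0,0],"grip":230},{"rot":[0,0,0],"xyz":[0,0,0],"grip":230}]' --squeeze 25

```text
clock: 20.63
tool_pos: [0.4605, -0.2876, 0.025]
eef_rot: [-0.354, 0.935, -0.0, -0.0]
contact_force: [-0.1, 0.3, 0.1]
opening: 0.42
finger_force: 0.0
```

Request:
carry_out --plan '[{"rot":[0,0,0],"xyz":[0,0,0],"grip":245},{"rot":[0,0,0],"xyz":[0,0,0],"grip":245},{"rot":[0,0,0],"xyz":[0,0,0],"grip":245},{"rot":[0,0,0],"xyz":[0,0,0],"grip":245},{"rot":[0,0,0],"xyz":[0,0,0],"grip":245}]'

```text
clock: 21.05
tool_pos: [0.4605, -0.2876, 0.025]
eef_rot: [-0.354, 0.935, 0.0, -0.0]
contact_force: [-0.8, 0.9, -0.0]
opening: 0.051
finger_force: 0.0
```

Run:
```python
from h import *
s=r.get_state();print(s['opening'],s['finger_force'],s['tool_pos'],s['contact_force'],s['moment'])
im=r.snapshot('wrist');np.save('w7.npy',im);g=im.mean(2).astype(int);c=cam('wrist',s)
print(proj(c,[[.461,-.286,.048],[.461+.04*np.cos(2.30*0+np.radians(221.6)),-.286+.04*np.sin(np.radians(221.6)),.048]]).round(0))
for y in range(60,300,14):print(y,g[y,200:370:5].tolist())
hs=cv2.cvtColor(im,cv2.COLOR_RGB2HSV);o=cv2.inRange(hs,(5,150,150),(20,255,255));ys,xs=np.nonzero(o[:300]);print('orange',xs.mean(),ys.mean(),xs.min(),xs.max(),ys.min(),ys.max())
for n in('top',):
    t=r.snapshot(n);np.save(n+'1.npy',t)
    d=np.abs(t.astype(int)-cv2.imread(f'pics/{n}0.png')[:,:,::-1]).sum(2);
```

```text
0.0512538522111909 0.0 [ 0.46049675 -0.28755215  0.02500953] [-0.79267748  0.90415953 -0.03367605] [ 0.08886823 -0.13612497  0.0196718 ]
[[287. 260.]
 [287. 183.]]
60 [224, 227, 225, 225, 225, 225, 224, 223, 225, 227, 223, 157, 163, 165, 167, 166, 168, 170, 169, 170, 171, 172, 171, 171, 237, 237, 236, 237, 238, 238, 238, 238, 239, 238]
74 [225, 225, 225, 223, 224, 223, 222, 225, 157, 159, 166, 169, 169, 170, 170, 170, 170, 169, 170, 172, 172, 172, 172, 173, 238, 239, 239, 240, 239, 239, 239, 239, 239, 239]
88 [228, 227, 222, 225, 224, 223, 223, 163, 167, 168, 169, 172, 174, 174, 175, 175, 174, 176, 175, 177, 175, 173, 175, 200, 239, 239, 239, 240, 240, 240, 240, 240, 239, 238]
102 [224, 225, 225, 224, 205, 137, 195, 152, 138, 141, 141, 142, 141, 141, 142, 153, 176, 175, 176, 176, 175, 174, 175, 178, 240, 241, 241, 240, 240, 241, 240, 240, 240, 239]
116 [223, 140, 139, 139, 138, 139, 140, 214, 147, 146, 142, 142, 142, 142, 144, 143, 142, 143, 143, 179, 178, 179, 178, 192, 241, 241, 240, 241, 241, 241, 241, 241, 241, 241]
130 [141, 139, 138, 139, 139, 139, 139, 142, 141, 140, 140, 141,
[... 1458 characters left out ...]
 208, 212, 213, 214, 214, 215]
256 [224, 224, 225, 224, 222, 219, 139, 234, 251, 251, 108, 20, 19, 15, 15, 15, 77, 80, 17, 15, 16, 68, 18, 35, 252, 252, 244, 202, 202, 200, 202, 202, 202, 202]
270 [224, 224, 224, 224, 224, 225, 143, 217, 251, 18, 19, 18, 16, 16, 16, 15, 130, 142, 16, 15, 15, 16, 20, 19, 18, 196, 253, 252, 211, 210, 207, 207, 209, 210]
284 [19, 18, 19, 19, 19, 19, 19, 20, 20, 15, 18, 15, 15, 16, 15, 14, 129, 142, 16, 17, 17, 15, 16, 18, 18, 19, 20, 19, 20, 19, 19, 20, 18, 19]
298 [19, 20, 20, 19, 19, 20, 18, 19, 17, 16, 18, 18, 16, 15, 14, 16, 129, 142, 17, 16, 15, 15, 16, 18, 18, 16, 19, 19, 19, 19, 18, 18, 19, 18]
orange 333.43888888888887 242.88333333333333 331 336 221 265
```

The fingers closed above the bar (it shows through the gap at rows 256–298), so the pads sit higher than I assumed. I'll open and go lower while watching the force.

Request:
carry_out --plan '[{"rot":[0,0,0],"xyz":[0,0,0],"grip":120},{"rot":[0,0,0],"xyz":[0,0,0],"grip":120},{"rot":[0,0,0],"xyz":[0,0,0],"grip":120},{"rot":[0,0,0],"xyz":[0,0,0],"grip":120},{"rot":[0,0,0],"xyz":[0,0,0],"grip":120},{"rot":[0,0,0],"xyz":[0,0,0],"grip":120},{"rot":[0,0,0],"xyz":[0,0,0.002],"grip":120},{"rot":[0,0,0],"xyz":[0,0,0.004],"grip":120}]'

```text
clock: 21.82
tool_pos: [0.4606, -0.2876, 0.021]
eef_rot: [-0.354, 0.935, -0.0, -0.0]
contact_force: [0.9, -0.7, -0.7]
opening: 0.526
finger_force: 0.0
```

Request:
carry_out --plan '[{"rot":[0,0,0],"xyz":[0,0,0.001],"grip":120},{"rot":[0,0,0],"xyz":[0,0,0.002],"grip":120},{"rot":[0,0,0],"xyz":[0,0,0.003],"grip":120},{"rot":[0,0,0],"xyz":[0,0,0.004],"grip":120},{"rot":[0,0,0],"xyz":[0,0,0.004],"grip":120}]'

```text
clock: 22.23
tool_pos: [0.4604, -0.2876, 0.0168]
eef_rot: [-0.354, 0.935, 0.0, -0.001]
contact_force: [0.9, 0.9, 0.1]
opening: 0.529
finger_force: 0.0
```

Request:
carry_out --plan '[{"rot":[0,0,0],"xyz":[0,0,0.001],"grip":120},{"rot":[0,0,0],"xyz":[0,0,0.002],"grip":120},{"rot":[0,0,0],"xyz":[0,0,0.003],"grip":120},{"rot":[0,0,0],"xyz":[0,0,0.003],"grip":120}]'

```text
clock: 22.57
tool_pos: [0.4604, -0.2876, 0.0138]
eef_rot: [-0.354, 0.935, 0.0, -0.001]
contact_force: [-0.0, 0.2, 0.3]
opening: 0.529
finger_force: 0.0
```

Request:
carry_out --plan '[{"rot":[0,0,0],"xyz":[0,0,0.001],"grip":120},{"rot":[0,0,0],"xyz":[0,0,0.002],"grip":120},{"rot":[0,0,0],"xyz":[0,0,0.003],"grip":120},{"rot":[0,0,0],"xyz":[0,0,0.003],"grip":120}]'

```text
clock: 22.9
tool_pos: [0.4604, -0.2876, 0.0108]
eef_rot: [-0.354, 0.935, 0.0, -0.001]
contact_force: [-0.4, 0.5, -0.1]
opening: 0.532
finger_force: 0.0
```

Request:
carry_out --plan '[{"rot":[0,0,0],"xyz":[0,0,0.001],"grip":120},{"rot":[0,0,0],"xyz":[0,0,0.002],"grip":120},{"rot":[0,0,0],"xyz":[0,0,0.003],"grip":120},{"rot":[0,0,0],"xyz":[0,0,0.003],"grip":120}]'

```text
clock: 23.23
tool_pos: [0.4603, -0.2876, 0.0078]
eef_rot: [-0.354, 0.935, 0.0, -0.001]
contact_force: [-0.4, -0.6, -0.0]
opening: 0.528
finger_force: 0.0
```

Request:
carry_out --plan '[{"rot":[0,0,0],"xyz":[0,0,0.001],"grip":120},{"rot":[0,0,0],"xyz":[0,0,0.002],"grip":120},{"rot":[0,0,0],"xyz":[0,0,0.003],"grip":120},{"rot":[0,0,0],"xyz":[0,0,0.003],"grip":120}]'

```text
clock: 23.57
tool_pos: [0.4603, -0.2876, 0.0048]
eef_rot: [-0.354, 0.935, 0.0, -0.001]
contact_force: [-0.4, 0.0, -0.3]
opening: 0.529
finger_force: 0.0
```

Still no contact, so I'll try closing here.

Request:
carry_out --plan '[{"rot":[0,0,0],"xyz":[0,0,0],"grip":230},{"rot":[0,0,0],"xyz":[0,0,0],"grip":230},{"rot":[0,0,0],"xyz":[0,0,0],"grip":230},{"rot":[0,0,0],"xyz":[0,0,0],"grip":230},{"rot":[0,0,0],"xyz":[0,0,0],"grip":230},{"rot":[0,0,0],"xyz":[0,0,0],"grip":230},{"rot":[0,0,0],"xyz":[0,0,0],"grip":230},{"rot":[0,0,0],"xyz":[0,0,0],"grip":230}]' --squeeze 15

```text
clock: 24.23
tool_pos: [0.4604, -0.2875, 0.0051]
eef_rot: [-0.354, 0.935, 0.0, -0.001]
contact_force: [-0.3, -0.1, 1.1]
opening: 0.156
finger_force: 15.0
```

Request:
carry_out --plan '[{"rot":[0,0,0],"xyz":[0,0,0],"grip":180},{"rot":[0,0,0],"xyz":[0,0,0],"grip":180},{"rot":[0,0,0],"xyz":[0,0,0],"grip":180},{"rot":[0,0,0],"xyz":[0,0,0],"grip":180},{"rot":[0,0,0],"xyz":[0,0,0.002],"grip":180},{"rot":[0,0,0],"xyz":[0,0,0.004],"grip":180},{"rot":[0,0,0],"xyz":[0,0,0.004],"grip":180}]'

```text
clock: 24.82
tool_pos: [0.4602, -0.2876, 0.0005]
eef_rot: [-0.354, 0.935, 0.0, -0.001]
contact_force: [0.2, 0.5, -0.3]
opening: 0.294
finger_force: 0.0
```

Request:
carry_out --plan '[{"rot":[0,0,0],"xyz":[0,0,0],"grip":230},{"rot":[0,0,0],"xyz":[0,0,0],"grip":230},{"rot":[0,0,0],"xyz":[0,0,0],"grip":230},{"rot":[0,0,0],"xyz":[0,0,0],"grip":230},{"rot":[0,0,0],"xyz":[0,0,0],"grip":230},{"rot":[0,0,0],"xyz":[0,0,0],"grip":230}]' --squeeze 30

```text
clock: 25.32
tool_pos: [0.4605, -0.2876, 0.001]
eef_rot: [-0.354, 0.935, 0.0, -0.0]
contact_force: [-0.1, -0.2, -0.8]
opening: 0.159
finger_force: 30.0
```

Request:
carry_out --plan '[{"rot":[0,0,0],"xyz":[0,0,-0.002],"grip":230},{"rot":[0,0,0],"xyz":[0,0,-0.004],"grip":230},{"rot":[0,0,0],"xyz":[0,0,-0.008],"grip":230},{"rot":[0,0,0],"xyz":[0,0,-0.012],"grip":230},{"rot":[0,0,0],"xyz":[0,0,-0.012],"grip":230}]'

```text
clock: 25.73
tool_pos: [0.4611, -0.2877, 0.0141]
eef_rot: [-0.354, 0.935, -0.0, 0.0]
contact_force: [-0.4, -0.6, -1.1]
opening: 0.152
finger_force: 30.0
```

```bash
cat > g3.py <<'E'
from h import *
B=np.array([.4447,.1262]);Q3=down(np.radians(152.9))
def lp(h,dx=0): # TCP target, lid h above home, held bar at tool x = dx
    t=np.radians(152.9); return np.r_[B-dx*np.array([np.cos(t),np.sin(t)]),.121+h],Q3
E
python3 -c "
from g3 import *
move(*lp(.1))"
```

```text
xyz [-0.2617  0.3208 -0.2073] rot [-9.0000e-04  5.0000e-04  1.1968e+00]
```

Request:
carry_out --plan '[{"rot":[0,0,0],"xyz":[0,0,-0.015],"grip":230},{"rot":[0,0,0],"xyz":[0,0,-0.04],"grip":230},{"rot":[0,0,0],"xyz":[0,0,-0.07],"grip":230},{"rot":[0,0,0],"xyz":[0,0,-0.1],"grip":230},{"rot":[0,0,0],"xyz":[0,0,-0.13],"grip":230},{"rot":[0,0,0],"xyz":[0,0,-0.16],"grip":230},{"rot":[0,0,0],"xyz":[0,0,-0.19],"grip":230},{"rot":[0,0,0],"xyz":[0,0,-0.205],"grip":230}]'

```text
clock: 26.4
tool_pos: [0.4621, -0.287, 0.2218]
eef_rot: [-0.354, 0.935, -0.001, 0.001]
contact_force: [0.3, 0.6, -1.9]
opening: 0.152
finger_force: 30.0
```

Run:
```python
from g3 import *
s=r.get_state();print(s['q'].round(2),s['opening'],s['tool_pos'])
im=r.snapshot('wrist');np.save('w8.npy',im);g=im.mean(2).astype(int)
for x in(276,280,284,288,292):print(x,g[100:215,x].tolist()[::1][:115:2])
for y in(190,210,230):print(y,g[y,262:312].tolist())
move(*lp(.1))
```

```text
[ 1.17  0.92 -1.41  1.76  0.94  1.33  1.83] 0.1520423016713923 [ 0.46214577 -0.28695572  0.22183957]
276 [241, 240, 241, 241, 241, 241, 241, 240, 240, 240, 241, 239, 237, 235, 232, 229, 227, 227, 227, 227, 228, 167, 182, 194, 195, 196, 196, 196, 214, 251, 232, 251, 252, 249, 202, 196, 196, 196, 196, 197, 196, 196, 196, 197, 143, 54, 52, 53, 54, 54, 51, 55, 62, 74, 78, 80, 81, 81]
280 [241, 241, 241, 242, 242, 241, 240, 240, 239, 240, 240, 239, 238, 236, 234, 232, 231, 229, 229, 228, 227, 167, 182, 195, 196, 196, 195, 195, 196, 221, 226, 251, 252, 252, 252, 249, 201, 196, 196, 196, 196, 196, 195, 196, 143, 55, 53, 53, 54, 56, 52, 56, 63, 73, 78, 80, 81, 81]
284 [240, 241, 241, 241, 241, 241, 241, 240, 240, 240, 240, 240, 239, 239, 239, 237, 236, 234, 233, 232, 230, 168, 182, 195, 196, 195, 196, 196, 196, 196, 184, 207, 252, 252, 252, 252, 252, 249, 198, 196, 196, 196, 196, 196, 142, 55, 53, 53, 54, 55, 53, 56, 63, 75, 79, 80, 81, 82]
288 [241, 241, 241, 241, 241, 242, 242, 241, 241, 241, 241, 241, 240, 240, 240, 241, 240, 239, 238, 237, 234, 172, 182, 194, 195, 196, 195, 196, 196, 196
[... 446 characters left out ...]
196, 193, 165, 97, 77, 59, 55, 55, 54, 54, 55, 55, 55, 55, 55, 55, 55, 56, 55, 55, 54, 55, 55, 55, 55, 55, 56, 67, 101, 180, 245, 251, 248, 222, 199, 198, 215, 244, 221, 199, 197, 196, 207, 244]
210 [196, 196, 195, 196, 191, 141, 77, 66, 71, 73, 77, 78, 80, 80, 80, 80, 79, 80, 80, 80, 80, 80, 80, 80, 80, 81, 80, 80, 80, 80, 79, 80, 78, 77, 74, 72, 68, 80, 189, 250, 252, 252, 252, 252, 252, 252, 252, 252, 252, 252]
230 [195, 195, 195, 194, 193, 158, 83, 67, 70, 73, 76, 78, 82, 81, 81, 82, 82, 81, 81, 82, 81, 82, 81, 81, 81, 81, 81, 81, 81, 80, 82, 81, 78, 76, 74, 71, 67, 96, 229, 251, 252, 252, 252, 252, 252, 252, 252, 252, 252, 252]
xyz [-0.2599  0.3218  0.0013] rot [-0.0038  0.0065  1.1973]
```

Request:
carry_out --plan '[{"rot":[0,0,0.08],"xyz":[-0.012,0.015,0],"grip":230},{"rot":[0,0,0.2],"xyz":[-0.035,0.044,0],"grip":230},{"rot":[0,0,0.32],"xyz":[-0.06,0.074,0],"grip":230},{"rot":[0,0,0.44],"xyz":[-0.085,0.105,0],"grip":230},{"rot":[0,0,0.56],"xyz":[-0.11,0.136,0],"grip":230},{"rot":[0,0,0.68],"xyz":[-0.135,0.167,0],"grip":230},{"rot":[0,0,0.8],"xyz":[-0.16,0.198,0],"grip":230},{"rot":[0,0,0.92],"xyz":[-0.185,0.229,0],"grip":230}]'

```text
clock: 27.12
tool_pos: [0.447, -0.0, 0.2172]
eef_rot: [0.087, 0.996, -0.0, -0.001]
contact_force: [0.8, -0.5, -1.4]
opening: 0.159
finger_force: 30.0
```

```bash
python3 -c "
from g3 import *
s=r.get_state();print(s['q'].round(2),s['opening']);move(*lp(.1,-.0025))"
```

```text
[ 0.61  0.67 -1.19  2.03  0.77  0.99  0.42] 0.15870040536323538
xyz [ 0.0266  0.1247 -0.0039] rot [-0.0014 -0.0018  0.2983]
```

Request:
carry_out --plan '[{"rot":[0,0,0.1],"xyz":[0.008,0.035,-0.001],"grip":230},{"rot":[0,0,0.2],"xyz":[0.016,0.07,-0.002],"grip":230},{"rot":[-0.001,-0.002,0.298],"xyz":[0.024,0.105,-0.003],"grip":230},{"rot":[-0.001,-0.002,0.298],"xyz":[0.0265,0.125,-0.004],"grip":230},{"rot":[-0.001,-0.002,0.298],"xyz":[0.0265,0.125,-0.004],"grip":230},{"rot":[-0.001,-0.002,0.298],"xyz":[0.0265,0.125,-0.004],"grip":230},{"rot":[-0.001,-0.002,0.298],"xyz":[0.0265,0.125,-0.004],"grip":230}]'

```text
clock: 27.7
tool_pos: [0.4424, 0.125, 0.2211]
eef_rot: [0.231, 0.973, -0.001, 0.0]
contact_force: [-0.4, -0.5, -1.6]
opening: 0.154
finger_force: 30.0
```

```bash
python3 -c "
from g3 import *
s=r.get_state();print(s['q'].round(2),s['opening'],s['tool_pos']);move(*lp(.014,-.0025))"
```

```text
[ 0.29  0.63 -1.08  1.99  0.7   0.95 -0.05] 0.15362962328300772 [0.44238749 0.12499063 0.22107652]
xyz [0.001  0.0023 0.0861] rot [-0.002   0.0006  0.0063]
```

Request:
carry_out --plan '[{"rot":[-0.002,0,0.006],"xyz":[0.001,0.002,0.025],"grip":230},{"rot":[-0.002,0,0.006],"xyz":[0.001,0.002,0.05],"grip":230},{"rot":[-0.002,0,0.006],"xyz":[0.001,0.002,0.072],"grip":230},{"rot":[-0.002,0,0.006],"xyz":[0.001,0.002,0.082],"grip":230},{"rot":[-0.002,0,0.006],"xyz":[0.001,0.002,0.086],"grip":230},{"rot":[-0.002,0,0.006],"xyz":[0.001,0.002,0.086],"grip":230}]'

```text
clock: 28.2
tool_pos: [0.4425, 0.1269, 0.1348]
eef_rot: [0.235, 0.972, 0.0, -0.0]
contact_force: [-0.4, -0.6, -1.2]
opening: 0.151
finger_force: 30.0
```

```bash
python3 -c "
from g3 import *
s=r.get_state();print(s['contact_force'],s['tool_pos']);move(*lp(.01,-.0025))"
```

```text
[-0.41683495 -0.55052803 -1.19591033] [0.44249883 0.12686383 0.13482794]
xyz [0.0002 0.0004 0.0038] rot [ 0.0002 -0.0004 -0.0015]
```

Pose is on target. I'll lower in small steps while watching the force.

Request:
carry_out --plan '[{"rot":[0,0,0],"xyz":[0,0,0.002],"grip":230},{"rot":[0,0,0],"xyz":[0,0,0.004],"grip":230},{"rot":[0,0,0],"xyz":[0,0,0.006],"grip":230},{"rot":[0,0,0],"xyz":[0,0,0.006],"grip":230}]'

```text
clock: 28.53
tool_pos: [0.4433, 0.1285, 0.1301]
eef_rot: [0.234, 0.972, 0.001, 0.001]
contact_force: [-0.1, 0.6, -1.0]
opening: 0.151
finger_force: 30.0
```

Request:
carry_out --plan '[{"rot":[0,0,0],"xyz":[0,0,0.001],"grip":230},{"rot":[0,0,0],"xyz":[0,0,0.002],"grip":230},{"rot":[0,0,0],"xyz":[0,0,0.002],"grip":230}]'

```text
clock: 28.78
tool_pos: [0.4431, 0.1287, 0.1279]
eef_rot: [0.234, 0.972, 0.001, 0.001]
contact_force: [-0.1, 0.3, -1.8]
opening: 0.152
finger_force: 30.0
```

Request:
carry_out --plan '[{"rot":[0,0,0],"xyz":[0,0,0.001],"grip":230},{"rot":[0,0,0],"xyz":[0,0,0.002],"grip":230},{"rot":[0,0,0],"xyz":[0,0,0.002],"grip":230}]'

```text
clock: 29.03
tool_pos: [0.443, 0.1286, 0.1257]
eef_rot: [0.234, 0.972, 0.001, 0.001]
contact_force: [0.4, 0.4, -0.7]
opening: 0.153
finger_force: 30.0
```

Request:
carry_out --plan '[{"rot":[0,0,0],"xyz":[0,0,0.001],"grip":230},{"rot":[0,0,0],"xyz":[0,0,0.002],"grip":230},{"rot":[0,0,0],"xyz":[0,0,0.002],"grip":230}]'

```text
clock: 29.28
tool_pos: [0.443, 0.1287, 0.1237]
eef_rot: [0.234, 0.972, 0.001, 0.001]
contact_force: [1.0, -0.2, -1.4]
opening: 0.157
finger_force: 30.0
```

Request:
carry_out --plan '[{"rot":[0,0,0],"xyz":[0,0,0.001],"grip":230},{"rot":[0,0,0],"xyz":[0,0,0.002],"grip":230},{"rot":[0,0,0],"xyz":[0,0,0.002],"grip":230}]'

```text
clock: 29.53
tool_pos: [0.443, 0.1286, 0.1217]
eef_rot: [0.234, 0.972, 0.001, 0.001]
contact_force: [0.4, -0.0, -2.0]
opening: 0.151
finger_force: 30.0
```

Request:
carry_out --plan '[{"rot":[0,0,0],"xyz":[0,0,0.001],"grip":230},{"rot":[0,0,0],"xyz":[0,0,0.001],"grip":230},{"rot":[0,0,0],"xyz":[0,0,0.001],"grip":230}]'

```text
clock: 29.78
tool_pos: [0.4432, 0.1288, 0.1209]
eef_rot: [0.234, 0.972, 0.001, 0.001]
contact_force: [-0.6, 0.6, -1.0]
opening: 0.157
finger_force: 30.0
```

Request:
carry_out --plan '[{"rot":[0,0,0],"xyz":[0,0,0.001],"grip":230},{"rot":[0,0,0],"xyz":[0,0,0.001],"grip":230},{"rot":[0,0,0],"xyz":[0,0,0.001],"grip":230}]'

```text
clock: 30.03
tool_pos: [0.4434, 0.129, 0.1208]
eef_rot: [0.234, 0.972, 0.001, 0.002]
contact_force: [-0.5, -2.3, 9.9]
opening: 0.152
finger_force: 30.0
```

Contact came exactly at the home height. I'll release and rise.

Request:
carry_out --plan '[{"rot":[0,0,0],"xyz":[0,0,-0.001],"grip":200},{"rot":[0,0,0],"xyz":[0,0,-0.001],"grip":160},{"rot":[0,0,0],"xyz":[0,0,-0.001],"grip":120},{"rot":[0,0,0],"xyz":[0,0,-0.001],"grip":120},{"rot":[0,0,0],"xyz":[0,0,-0.001],"grip":120},{"rot":[0,0,0],"xyz":[0,0,-0.001],"grip":120},{"rot":[0,0,0],"xyz":[0,0,-0.001],"grip":120}]'

```text
clock: 30.62
tool_pos: [0.4431, 0.1287, 0.1208]
eef_rot: [0.234, 0.972, 0.001, 0.001]
contact_force: [0.3, 0.3, -0.7]
opening: 0.526
finger_force: 0.0
```

Request:
carry_out --plan '[{"rot":[0,0,0],"xyz":[0,0,-0.01],"grip":120},{"rot":[0,0,0],"xyz":[0,0,-0.03],"grip":120},{"rot":[0,0,0],"xyz":[0,0,-0.06],"grip":120},{"rot":[0,0,0],"xyz":[0,0,-0.09],"grip":0},{"rot":[0,0,0],"xyz":[0,0,-0.12],"grip":0},{"rot":[0,0,0],"xyz":[0,0,-0.12],"grip":0},{"rot":[0,0,0],"xyz":[0,0,-0.12],"grip":0},{"rot":[0,0,0],"xyz":[0,0,-0.12],"grip":0}]'

```text
clock: 31.28
tool_pos: [0.4425, 0.1278, 0.2402]
eef_rot: [0.234, 0.972, 0.0, 0.001]
contact_force: [0.2, 0.6, -0.3]
opening: 0.888
finger_force: 0.0
```

Run:
```python
from g3 import *
s=r.get_state();c=cam('wrist',s);im=r.snapshot('wrist');np.save('w9.npy',im);print(s['tool_pos'],s['clock'])
g=cv2.cvtColor(im,cv2.COLOR_RGB2GRAY)
u,v=proj(c,np.r_[B,.168])[0].astype(int)
for th in(120,140):
  sub=cv2.inRange(g[v-70:v+70,u-28:u+28],0,th)
  k=max(cv2.findContours(sub,0,1)[0],key=cv2.contourArea);rc=cv2.minAreaRect(k);P=onz(c,cv2.boxPoints(rc)+[u-28,v-70],.168)
  sd=max([P[1]-P[0],P[2]-P[1]],key=np.linalg.norm);print(rc,P.mean(0).round(4),np.linalg.norm(P-np.roll(P,1,0),axis=1).round(4),np.degrees(np.arctan2(sd[1],sd[0])).round(1))
E=np.array([[x,y] for x in(-.062,.062) for y in(-.032,.032)])
W=R.from_euler('z',-27.1,degrees=True)
pl=[np.r_[B+W.apply([x,y,0])[:2],.136] for x,y in E]; print('plate corners expected',proj(c,pl).round(0).tolist())
for y in(v-30,v+30):
  print(y,g[y,u-70:u+70:2].tolist())
m=cv2.inRange(cv2.cvtColor(im,cv2.COLOR_RGB2HSV),(108,150,60),(125,255,255));m[275:]=0;k=cv2.findContours(m,0,1)[0];print('blue visible',[(cv2.boundingRect(q)) for q in k if cv2.contourArea(q)>40])
```

```text
[0.44248758 0.1278134  0.24021526] 31.2833
((29.065383911132812, 68.92691802978516), (15.953835487365723, 100.16881561279297), 1.2188751697540283) [0.4452 0.1264 0.168 ] [0.0129 0.0808 0.0118 0.0808] 151.4
((30.5, 68.5), (101.0, 17.0), 90.0) [0.4454 0.1276 0.168 ] [0.0814 0.0126 0.0814 0.0137] -26.6
plate corners expected [[243.0, 124.0], [322.0, 124.0], [248.0, 264.0], [318.0, 264.0]]
178 [120, 118, 115, 113, 113, 115, 115, 117, 119, 121, 124, 125, 128, 128, 129, 131, 132, 130, 233, 245, 220, 219, 194, 219, 219, 219, 219, 219, 218, 218, 219, 222, 117, 112, 141, 143, 144, 145, 147, 148, 135, 216, 248, 248, 248, 248, 248, 248, 251, 251, 251, 250, 251, 251, 251, 230, 211, 211, 212, 214, 215, 214, 214, 216, 216, 215, 216, 215, 215, 214]
238 [158, 156, 155, 153, 149, 146, 143, 142, 142, 118, 112, 111, 111, 112, 118, 161, 170, 179, 177, 239, 231, 217, 217, 211, 217, 217, 217, 217, 217, 217, 217, 217, 146, 86, 119, 124, 137, 140, 143, 142, 134, 242, 248, 248, 248, 248, 248, 248, 248, 248, 249, 248, 248, 248, 223, 183, 182, 183, 185, 188, 191, 192, 194, 196, 200, 202, 204, 206, 207, 207]
blue visible [(253, 125, 61, 3)]
```

The lid's handle measures at (0.445, 0.127), directly over the blue tray, at the home height and aligned. I'll hand in.

```bash
python3 -c "
from plant import r
print(r.finish_job())"
```

```text
the job is handed in; nothing more can be done
None
```

I stacked the blue tray on the grey tray and put the lid on the blue tray; both met contact at about their home heights. I released them and handed the job in at 31 s, but no verdict came back, and my first grip on the blue tray slipped off while it was still on the stand.

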